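Charge and start the bench polisher

ROBOT

A 6-joint arm with a two-finger parallel gripper is mounted at the origin on a cart in front of the work surface, level with it; the furniture and walls round the work are solid. World frame = base frame: x ahead of the robot, y to its left, z up, the work surface at z = 0. Lengths are in m, angles in rad, forces in N, time in s.
With the tool pointing down it reaches from about 0.4 to 0.825 m from the base axis. Payload 7 kg.
Tool frame: the origin (TCP) lies on the mounting face of the last link; the fingertips stand 178 mm ahead of it and the grasp point (between the pads) lies 159 mm ahead of it; z points along the fingers, y is the direction in which the jaws open and shut (so a half turn about z gives the same grasp; the last joint's range is limited). The gripper opens to 88 mm and grips with 3 to 60 N. Pads are 19 mm wide; open, the fingers measure 130 mm over their backs; the gripper's body (78 mm by 193 mm) begins 47 mm behind the grasp point.
Start: joints at [1.625, 0.359, 0.012, 0, -1.224, -0.288], TCP at [0.156, 0.657, 0.405] pointing down, gripper open.
Joint ranges: [-3.07, 3.07], [-1.43, 2.12], [-1.02, 1.25], [-3.03, 1.67], [-3.05, -0], [-3.03, 3.03]. Speed limits (rad/s): [2.39, 2.39, 3.01, 3.14, 3.14, 3.14].

INTERFACE

Orientations are given as [roll, pitch, yaw] about the fixed x, y, z axes, in that order (R = Rz(yaw) Ry(pitch) Rx(roll)).
In Python, from station import * gives the robot as it stands.
- The arm moves only by the tool arm_command, never from a script. Its argument "targets" is a list of rows, each a list of 3 entries, a list of its own where there are three numbers: the turn, a rotation vector about the world's x, y, z in rad, then the shift along the world's x, y, z in mm, then the closure, from 0 (fully open) to 1 (shut). In form: [[[wx, wy, wz], [tx, ty, tz], fingers], ...]. A call has 1 to 8 rows; each row shifts and turns the commanded pose from where the row before left it; what a row does not reach is not made up. A row lasts 1/10 s, in which the tool goes at most 50 mm and 8.59 degrees, less where a joint would pass 70% of its speed; a pose out of reach is approached as far as the arm can. A call with a gripper value outside its range is refused whole. The fingers move at their own pace and stop on an object; "squeeze" is the grip in N (left out, the last holds). Time passes only in rows, so rows that do not move let the fingers close. It gives the time, the measured TCP pose, the force and the opening at its end, in the units of the state.
- get_state(): the state, without advancing time (a new reading comes with each control period).
- grab_frame(name): name is "scene" or "top"; returns (picture, depth): 384x512x3 uint8, red, green, blue; 384x512 float32, m along the optical axis (not along the pixel's ray), 0 where there is no reading.
- camera_params(name): a dict with "mtx" (3x3 intrinsics, pixels), "k1" (the pictures are not rectified: a ray, as slopes to the right and down, at radius r is drawn at 1 + k1 r^2 times it, then the intrinsics apply), "eye" and "orientation" of the camera in the world. Camera axes: x right, y down, z forward; pixel columns grow to the right and rows downward; lengths in m; the calibration is good to about 2 mm. A picture is of the moment at which its call begins. camera_params takes no time and is no camera call.
- job_done(): hands the job in, once; it reports no verdict.
The state is a dict: "t": time; "q": joint angles; "qd": joint speeds; "joint_efforts": joint torques, N m; "eef_pos": TCP position; "ee_rot": TCP orientation; "force": force on the tool from outside, world axes, zero at the start; "moment": the same for the moment, N m; "width": finger opening in m.
Only numpy, scipy, OpenCV 4.12 (cv2) and the standard library are available. Lean on these libraries where they do the work, as an engineer would, in place of code of your own. Each camera call takes 0.05 s, during which the arm holds its last target.

TASK

Load the bench polisher: put every brass ferrule from the bench into its bowl, empty all the steel balls from the mesh basket into the bowl (tipped, it lets them roll out over its spout), and stand the empty basket upright back in its drip tray. Once everything is in the bowl, set the guard cover over it with its flat tongue fully home in the interlock switch slot, and only then turn the run switch clockwise until its pointer faces the raised mark. Leave the carvings and tools lying around undisturbed.

Things in the scene. Friction and masses are not known exactly. Their poses are not given: they have to be found in the camera images.
- polisher: fixed bench polisher: a low steel base 144 x 290 mm, deck 50 mm above the bench, carrying in a row along its y axis a round bowl, a black interlock switch and a rotary run switch. Origin: centre of its underside; +x points away from its louvred front, +y towards the bowl end; its position and yaw (within 0.2 rad) vary
- bowl_floor (a point): centre of the polisher bowl's inner floor, 55 mm above the bench. Bowl inner radius 52 mm, outer 57 mm, rim 105 mm above the bench (50 mm above this point); axes as the polisher
- slot_mouth (a point): centre of the slot mouth in the top of the interlock switch head (46 x 30 mm, 86 mm above the bench), 87 mm from the bowl centre along the polisher's -y. Slot 20 mm along the polisher's x, 7 mm along its y, 36 mm deep, with a 3 mm chamfer at the mouth; axes as the polisher
- plunger (a joint): spring plunger inside the interlock slot, pushed down by the tongue: 0 free, about 0.008 m with the tongue fully home (spring under 1 N)
- run_switch (a joint): rotary run switch, a black bar knob: at 0 its pointer faces the polisher's front (-x); grows (rad) as it turns clockwise seen from above, stop at 1.9; the pointer (tip 26 mm from the axis) faces the raised black mark on the dial plate at 1.30. Starts between 0 and 0.4, stays where it is left (friction 0.04 N m)
- run_switch_grip (a point): on the run switch's axis (105 mm from the polisher's centre along its -y), at the mid-height of its bar grip, 76 mm above the bench; the bar is 40 mm long, 12 mm thick and 28 mm tall, lying along the pointer, on a disc 42 mm across whose top is 60 mm above the bench; this point's own -x axis points to the pointer
- cover: removable guard cover (0.3 kg): folded steel cap 128 x 128 mm, open below, walls 2 mm, 62 mm tall; a flat tongue hangs outside its -y wall. Origin: centre of its lower edge plane. Home: origin 5 mm below bowl_floor, axes as the polisher, 5 mm play round the bowl. Bar handle on top: middle 92 mm above and 12 mm to -y of the origin, 84 mm long along y, 13 thick, 16 tall, 22 free below
- tongue_tip (a point): centre of the lower end of the tongue, 6 mm above the cap's lower edge and 87 mm to -y of the cover's origin; tongue 16 mm wide along the cover's x, 3 mm thick, hanging 56 mm down
- tray_floor (a point): centre of the inner floor of the fixed drip tray, 4 mm above the bench: a shallow grey tray, 164 x 130 mm (long side along this point's x), wall 4 mm, rim 12 mm high
- basket: wire-mesh rinse basket (0.22 kg), 110 mm long in x, 76 wide, rim 48 high, bail handle above, standing in the drip tray. Its -x end narrows to a notched spout: the floor is flat from x = +48 to -20 mm, then rises as a 30-degree ramp to the lip, so balls roll out once the spout end is dipped more than about 35 degrees. Origin: on its underside, under the handle
- basket_grip (a point): middle of the basket's black bail grip, 98 mm above the basket's origin; bar 56 mm long along the basket's y, 13 mm thick, 16 mm tall
- spout_lip (a point): middle of the spout lip: 62 mm to -x and 27 mm above the basket's origin; the notch is 40 mm wide
- ferrule1: plain brass tool-handle ferrule, a tube 22 mm across, 24 mm tall, wall 2.5 mm, 30 g; origin: centre of its lower end, z along the tube; starts standing on the bench behind and beside the polisher; may be absent
- ferrule2: plain brass tool-handle ferrule, a tube 22 mm across, 24 mm tall, wall 2.5 mm, 30 g; origin: centre of its lower end, z along the tube; starts standing on the bench behind and beside the polisher; may be absent
- ferrule3: plain brass tool-handle ferrule, a tube 22 mm across, 24 mm tall, wall 2.5 mm, 30 g; origin: centre of its lower end, z along the tube; starts standing on the bench behind and beside the polisher; may be absent
- ferrule4: plain brass tool-handle ferrule, a tube 22 mm across, 24 mm tall, wall 2.5 mm, 30 g; origin: centre of its lower end, z along the tube; starts standing on the bench behind and beside the polisher; may be absent
- ball1_center (a point): centre of a steel polishing ball, 18 mm across, 24 g; starts in the rinse basket; may be absent
- ball2_center (a point): centre of a steel polishing ball, 18 mm across, 24 g; starts in the rinse basket; may be absent
- ball3_center (a point): centre of a steel polishing ball, 18 mm across, 24 g; starts in the rinse basket; may be absent
- ball4_center (a point): centre of a steel polishing ball, 18 mm across, 24 g; starts in the rinse basket; may be absent
- ball5_center (a point): centre of a steel polishing ball, 18 mm across, 24 g; starts in the rinse basket; may be absent
- relief_3: bystander: half-carved rosette piece 59 x 104 x 32 mm, lying on the bench; origin: centre of its underside
- gouge_10: bystander: carving gouge 250 mm long, lying on the bench; origin: centre of its underside
- marking_gauge: bystander: wooden marking gauge 200 mm long, lying on the bench; origin: centre of its underside
There are look-alikes about, which are no part of the job. What is shaped like the part that bears tray_floor but turquoise is not meant.

How it is judged:
On the way, in this order (a step that is already met when the one before it is completed fails the run):
1. all ferrules and balls present lie in the polisher bowl (horizontal distance between each of ferrule1, ferrule2, ferrule3, ferrule4, ball1_center, ball2_center, ball3_center, ball4_center, ball5_center and bowl_floor below 0.052 m and z of ferrule1 in the frame of bowl_floor between -0.003 and 0.048 m and z of ferrule2 in the frame of bowl_floor between -0.003 and 0.048 m and z of ferrule3 in the frame of bowl_floor between -0.003 and 0.048 m and z of ferrule4 in the frame of bowl_floor between -0.003 and 0.048 m and z of ball1_center in the frame of bowl_floor between -0.003 and 0.048 m and z of ball2_center in the frame of bowl_floor between -0.003 and 0.048 m and z of ball3_center in the frame of bowl_floor between -0.003 and 0.048 m and z of ball4_center in the frame of bowl_floor between -0.003 and 0.048 m and z of ball5_center in the frame of bowl_floor between -0.003 and 0.048 m), for 0.2 s.
2. the guard cover is down over the bowl with its tongue home in the interlock slot (z of tongue_tip in the frame of slot_mouth below -0.025 m and horizontal distance between tongue_tip and slot_mouth below 0.006 m and value of joint plunger above 0.005 m and horizontal distance between cover and bowl_floor below 0.008 m and angle between cover's own z axis and vertical below 0.06 rad), for 0.3 s.
3. the run switch's pointer faces the mark (value of joint run_switch between 1.17 and 1.43 rad), for 0.2 s.
At the end, for the whole second after the job is handed in: All ferrules and balls present lie in the bowl below its rim; tongue 25 mm or more deep in the slot, plunger pressed 5 mm or more, cover level (0.06 rad); run switch at 1.30 +- 0.13 rad; basket upright (0.08 rad) on the drip tray floor within 35 mm of its centre; all at rest (all of step 1 and all of step 2 and all of step 3 and horizontal distance between basket and tray_floor below 0.035 m and z of basket in the frame of tray_floor below 0.006 m and angle between basket's own z axis and vertical below 0.08 rad and linear speed of each of cover, basket below 0.02 m/s); the robot touches nothing.
It fails at once if a bystander carving or tool is moved more than 3 cm (distance of any of relief_3, gouge_10, marking_gauge from where it was at the start of the episode above 0.03 m).
Of ferrule1, ferrule2, ferrule3, ferrule4 only 3 to 4 are there at a start; the rules pass over those that are not, and their reading is None.
Of ball1, ball2, ball3, ball4, ball5 only 3 to 5 are there at a start; the rules pass over those that are not, and their reading is None.
At some moment in a run one of ferrule1, ferrule2, ferrule3, ferrule4, cover may be knocked a few centimetres aside while the robot is not near it.
It also fails if it takes over 208 s, if anything falls off the work surface, if the arm or the gripper's body presses on something with over 40 N, if the wrist force passes 120 N, or if a joint passes its speed limit or range.

## Working session

There is one attempt and no reset: what is moved stays moved. The work goes in short steps, Python scripts to look and compute and a tool call to move; the robot and the scene stay as the last step left them, time stands still between calls to the robot, and variables do not carry over. Pictures are saved under pics/ and viewed, and the job is handed in when it is done.

Besides the shell and the picture viewer there is one more tool, called after ">>>" by a JSON object that holds its "method" and its "body", one argument or row to a line. arm_command: Moves the arm, as the interface text tells. Its arguments: {"type":"object","properties":{"targets":{"type":"array"},"squeeze":{"type":"number"}},"required":["targets"]}

```bash
ls; mkdir -p pics
cat > h.py <<'E'
from station import *
import numpy as np, cv2
from scipy.spatial.transform import Rotation as Rn
def rotm(o):
    o=np.array(o,float)
    return o if o.shape==(3,3) else (Rn.from_euler('xyz',o).as_matrix() if o.size==3 else Rn.from_quat(o).as_matrix())
def undist(p,c):
    K=np.array(c['mtx']);p=np.asarray(p,float).reshape(-1,2)
    d=np.stack([(p[:,0]-K[0,2])/K[0,0],(p[:,1]-K[1,2])/K[1,1]],1)
    u=d.copy()
    for _ in range(30): u=d/(1+c['k1']*(u**2).sum(1,keepdims=True))
    return u
def rays(p,c):
    u=undist(p,c);R=rotm(c['orientation'])
    return np.array(c['eye']),np.c_[u,np.ones(len(u))]@R.T
def onplane(p,c,z):
    e,d=rays(p,c); s=(z-e[2])/d[:,2]; return e+d*s[:,None]
def cloud(c,dep):
    h,w=dep.shape; vv,uu=np.mgrid[:h,:w]
    e,d=rays(np.c_[uu.ravel(),vv.ravel()],c)
    P=e+d*dep.reshape(-1,1); P[dep.ravel()<=0]=np.nan
    return P.reshape(h,w,3)
def proj(X,c):
    K=np.array(c['mtx']);R=rotm(c['orientation']);q=(np.asarray(X,float).reshape(-1,3)-np.array(c['eye']))@R
    u=q[:,:2]/q[:,2:]; u=u*(1+c['k1']*(u**2).sum(1,keepdims=True))
    return u*[K[0,0],K[1,1]]+[K[0,2],K[1,2]]
def save(n,im,s=1.5):
    cv2.imwrite('pics/'+n+'.png',cv2.resize(im[:,:,::-1],None,fx=s,fy=s,interpolation=cv2.INTER_CUBIC))
E
python3 - <<'E'
from h import *
print(get_state())
for n in ('top','scene'):
    c=camera_params(n);print(n,c)
    im,d=grab_frame(n);save(n+'0',im);np.savez(n+'0.npz',im=im,d=d)
E
```

```text
pics
{'t': 0.0, 'q': array([ 1.62512604e+00,  3.59380674e-01,  1.10874618e-02, -3.49951516e-04,
       -1.22411643e+00, -2.88111912e-01]), 'qd': array([ 0.00010789,  0.00030205,  0.00239791, -0.00064928,  0.00092663,
        0.00066803]), 'joint_efforts': array([ 1.48743202e-03, -5.82717061e+01,  2.93052274e+01,  6.99721947e+00,
        6.83462567e-03, -1.49993011e-04]), 'eef_pos': array([0.15631736, 0.65645494, 0.40373896]), 'ee_rot': array([ 3.13995235e+00, -1.43035126e-04, -2.33901249e-01]), 'force': array([-0.42676115, -0.18322429,  0.07258561]), 'moment': array([-0.00952677, -0.02130085, -0.02211274]), 'width': 0.0874833353236313}
top {'mtx': array([[425.79408805,   0.        , 254.3892815 ],
       [  0.        , 425.79408805, 185.20719417],
       [  0.        ,   0.        ,   1.        ]]), 'k1': -0.07528866248411104, 'eye': array([-0.0394466 , -0.12090834,  1.76607986]), 'orientation': array([-2.78785676, -0.00294321, -1.1554828 ])}
scene {'mtx': array([[425.43772584,   0.        , 252.71972022],
       [  0.        , 425.43772584, 194.60931052],
       [  0.        ,   0.        ,   1.        ]]), 'k1': -0.03078906662651421, 'eye': array([-0.67357404,  0.96071704,  1.67479514]), 'orientation': array([-2.38809526,  0.0055604 , -2.20294855])}
```

View pics/top0.png

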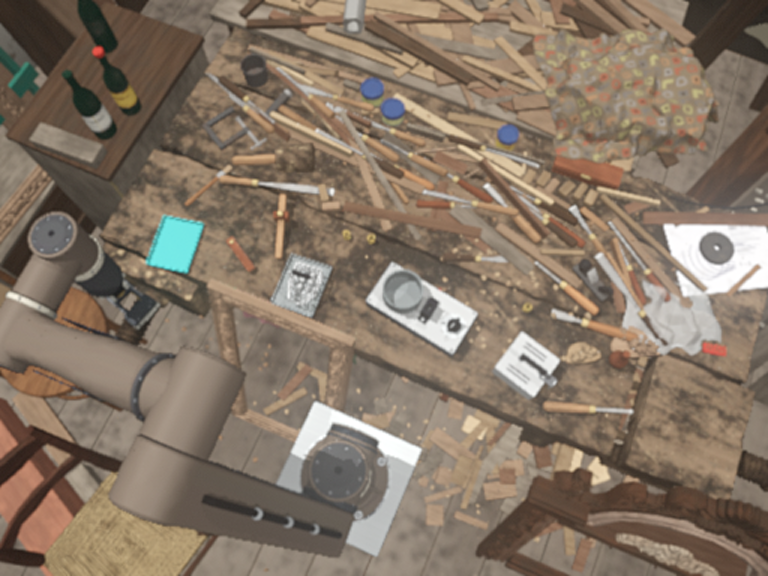

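View pics/scene0.png

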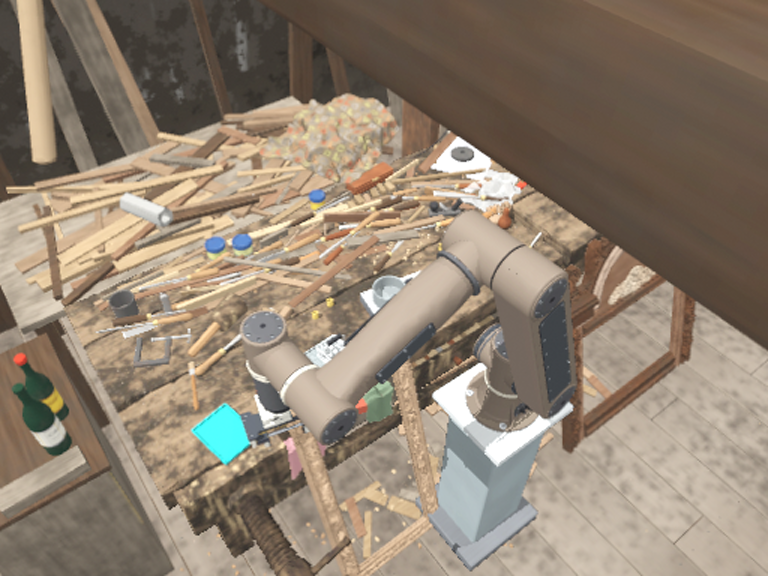

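Run:
```python
from h import *
z=np.load('top0.npz');im=z['im'];
cv2.imwrite('pics/c1.png',cv2.resize(im[130:280,170:330,::-1],None,fx=5,fy=4*.95,interpolation=cv2.INTER_CUBIC)[:600,:800])
cv2.imwrite('pics/c2.png',cv2.resize(im[180:300,280:440,::-1],None,fx=5,fy=5,interpolation=cv2.INTER_CUBIC)[:600,:800])
c=camera_params('top');P=cloud(c,z['d'])
hsv=cv2.cvtColor(im,cv2.COLOR_RGB2HSV)
m=((hsv[...,0]>18)&(hsv[...,0]<32)&(hsv[...,1]>130)&(hsv[...,2]>120)).astype(np.uint8)
n,l,s,cc=cv2.connectedComponentsWithStats(m)
for i in range(1,n):
    if s[i,4]>8: print(s[i],cc[i].round(1),np.nanmedian(P[l==i],0).round(3))
print(im[157:160,228:236].tolist()[0], hsv[158,231])
```

```text
[ 75  58  16  14 135] [83.5 65.2] [0.757 1.115 0.089]
[[154, 132, 101], [171, 147, 95], [158, 136, 89], [167, 145, 94], [170, 148, 95], [150, 133, 89], [120, 104, 81], [128, 109, 91]] [ 21 117 155]
```

View pics/c1.png

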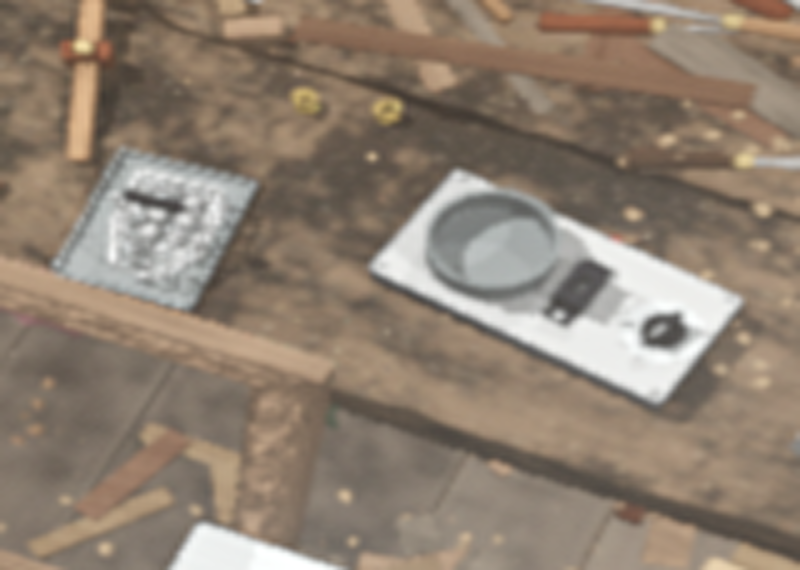

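View pics/c2.png

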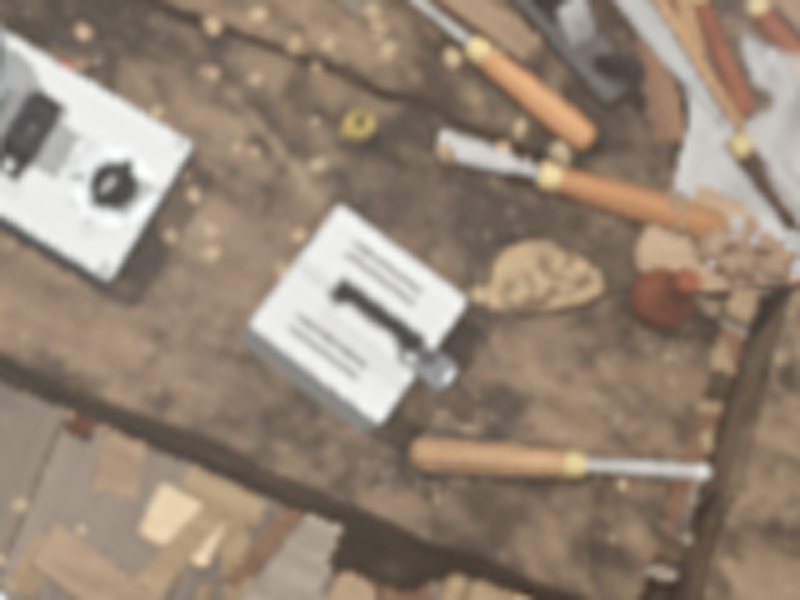

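Run:
```python
from h import *
z=np.load('top0.npz');im=z['im'];c=camera_params('top');P=cloud(c,z['d'])
def q(u,v):
    print((u,v),im[int(v),int(u)],P[int(round(v)),int(round(u))].round(3))
for a in [(231,157),(247,159),(352,205),(200,170),(210,205),(220,220),(234,225),(268,193),(280,200),(286,207),(303,217),(360,240),(350,255),(355,240),(155,170),(187,145),(240,235),(160,195),(181,202)]: q(*a)
hsv=cv2.cvtColor(im,cv2.COLOR_RGB2HSV).astype(int)
m=((hsv[...,0]>19)&(hsv[...,0]<34)&(hsv[...,1]>95)&(hsv[...,2]>110)).astype(np.uint8)
m[:, :110]=0;m[:,460:]=0
n,l,s,cc=cv2.connectedComponentsWithStats(m)
for i in range(1,n):
    if s[i,4]>5: print(s[i],cc[i].round(1),np.nanmedian(P[l==i],0).round(3),im[l==i].mean(0).round())
# height map
H=P[...,2]
v=np.clip((H+0.02)/0.22*255,0,255); v[np.isnan(v)]=0
cv2.imwrite('pics/hm.png',cv2.resize(cv2.applyColorMap(v.astype(np.uint8),cv2.COLORMAP_JET)[110:300,130:450],None,fx=2.5,fy=2.5))
```

```text
(231, 157) [167 145  94] [0.641 0.289 0.002]
(247, 159) [156 133  86] [ 0.662  0.219 -0.002]
(352, 205) [167 150  99] [ 0.645 -0.289  0.006]
(200, 170) [145 136 125] [0.527 0.389 0.002]
(210, 205) [108 108 104] [0.395 0.275 0.01 ]
(220, 220) [194 166 139] [0.346 0.202 0.036]
(234, 225) [187 160 134] [0.35  0.139 0.036]
(268, 193) [180 184 183] [0.532 0.062 0.056]
(280, 200) [133 135 133] [0.513 0.001 0.088]
(286, 207) [96 93 93] [ 0.495 -0.033  0.086]
(303, 217) [91 89 87] [ 0.485 -0.113  0.08 ]
(360, 240) [221 221 219] [ 0.493 -0.364  0.066]
(350, 255) [205 205 202] [ 0.42  -0.348  0.058]
(355, 240) [171 170 169] [ 0.477 -0.341  0.093]
(155, 170) [114 103  89] [0.443 0.573 0.007]
(187, 145) [111  81  62] [0.596 0.483 0.049]
(240, 235) [92 82 71] [ 0.335  0.106 -0.029]
(160, 195) [189 161 133] [0.343 0.488 0.031]
(181, 202) [178 164 151] [0.356 0.396 0.008]
[330  93   8   7  25] [332.9  96.2] [ 1.106 -0.025  0.038] [157. 137.  84.]
[339  97   4   3   8] [340.8  98.1] [ 1.12  -0.064  0.029] [148. 125.  78.]
[228 153   6   7  27] [230.8 156.3] [0.641 0.289 0.007] [168. 145.  95.]
[245 156   5   7  28] [247.1 158.8] [0.66  0.216 0.013] [168. 145.  95.]
[348 202   7   6  28] [351.1 204.6] [ 0.646 -0.285  0.008] [170. 150. 101.]
```

View pics/hm.png

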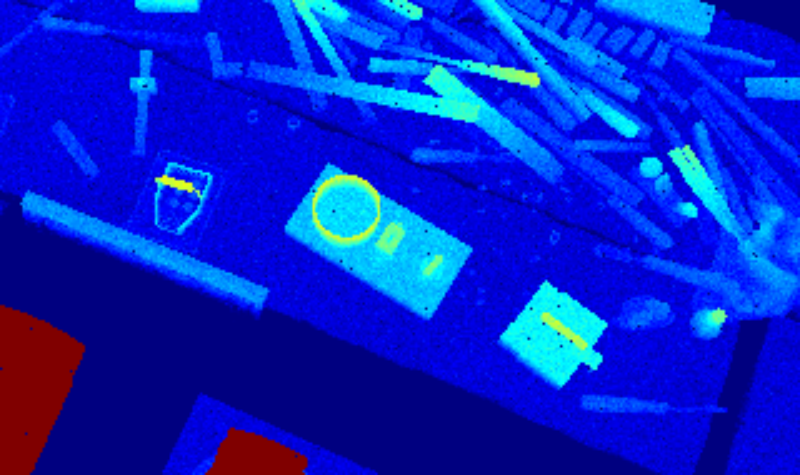

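```bash
cat > meas.py <<'E'
from h import *
import sys
from scipy.optimize import least_squares
def load(n='top0'):
    z=np.load(n+'.npz');return z['im'],z['d']
def bowl(P):
    m=(P[...,2]>.097)&(P[...,2]<.113)&(P[...,0]>.4)&(P[...,0]<.65)&(P[...,1]>-.04)&(P[...,1]<.15)
    X=P[m][:,:2]
    f=lambda p:np.hypot(*(X-p[:2]).T)-.0545
    r=least_squares(f,[.5,.04],loss='soft_l1',f_scale=.002);return r.x,np.median(np.abs(r.fun)),len(X)
def rect(P,zl,zh,box):
    m=(P[...,2]>zl)&(P[...,2]<zh)&(P[...,0]>box[0])&(P[...,0]<box[1])&(P[...,1]>box[2])&(P[...,1]<box[3])
    n,l,s,cc=cv2.connectedComponentsWithStats(m.astype(np.uint8))
    i=1+np.argmax(s[1:,4]); X=P[l==i]
    r=cv2.minAreaRect((X[:,:2]*1000).astype(np.float32)); return r,X.mean(0),len(X)
E
python3 - <<'E'
from meas import *
im,d=load();c=camera_params('top');P=cloud(c,d)
print('bench z',np.nanmedian(P[150:175,255:290,2]), np.nanstd(P[150:175,255:290,2]))
print('bowl',bowl(P))
print('deck',rect(P,.038,.064,(.36,.66,-.22,.15)))
print('ilock',rect(P,.076,.098,(.4,.6,-.09,-.02)))
print('knob',rect(P,.076,.105,(.4,.6,-.18,-.085)))
print('cap',rect(P,.05,.075,(.36,.66,-.5,-.22)))
print('handle',rect(P,.088,.12,(.36,.66,-.5,-.22)))
print('bask handle',rect(P,.092,.13,(.36,.66,.2,.5)))
print('bask rim',rect(P,.038,.06,(.38,.66,.2,.5)))
print('tray',rect(P,.007,.017,(.38,.66,.2,.5)))
np.save('P0.npy',P)
E
```

```text
bench z -9.314332069965126e-05 0.013207051224495253
bowl (array([0.51712916, 0.0571485 ]), np.float64(0.0015341369072308202), 116)
deck (((508.1878662109375, -7.0921783447265625), (290.419677734375, 147.88063049316406), 81.49723052978516), array([ 0.49362207, -0.03533144,  0.05025691]), 1453)
ilock (((508.4324951171875, -32.82839584350586), (25.39933204650879, 55.732261657714844), 89.96231842041016), array([ 0.50593909, -0.0321799 ,  0.08514896]), 64)
knob (((489.3027038574219, -110.28961944580078), (10.954010963439941, 38.768218994140625), 70.12853240966797), array([ 0.48873008, -0.11035417,  0.08652478]), 29)
cap (((469.20843505859375, -346.4942321777344), (150.24954223632812, 132.82662963867188), 73.7173080444336), array([ 0.46763165, -0.33728473,  0.06263388]), 903)
handle (((468.60406494140625, -343.5635986328125), (83.62226867675781, 16.042171478271484), 74.44318389892578), array([ 0.46817337, -0.34362528,  0.09916918]), 76)
bask handle (((441.0721435546875, 331.7553405761719), (14.622289657592773, 76.47529602050781), 8.335847854614258), array([0.4406203 , 0.33042444, 0.10769405]), 53)
bask rim (((613.3976440429688, 490.40142822265625), (37.93056106567383, 33.39501953125), 30.4034366607666), array([0.60902908, 0.48449346, 0.0458881 ]), 35)
tray (((474.0592041015625, 287.97479248046875), (20.988046646118164, 74.01065063476562), 87.8217544555664), array([0.47246381, 0.2875508 , 0.01099453]), 46)
```

Run:
```python
from meas import *
c=camera_params('top')
D=[];I=[]
for i in range(10):
    im,d=grab_frame('top');D.append(np.where(d>0,d,np.nan));I.append(im)
d=np.nanmedian(D,0);d[np.isnan(d)]=0;im=np.mean(I,0).round().astype(np.uint8)
np.savez('topA.npz',im=im,d=d);P=cloud(c,d)
print('noise',np.nanstd(P[150:175,255:290,2]))
print('bowl',bowl(P))
for n,a in dict(deck=(.038,.064,(.36,.66,-.22,.15)),ilock=(.076,.098,(.4,.6,-.09,-.02)),knob=(.076,.105,(.4,.6,-.18,-.085)),cap=(.05,.075,(.36,.66,-.5,-.22)),handle=(.082,.12,(.36,.66,-.5,-.22)),bh=(.092,.13,(.36,.66,.2,.5))).items(): print(n,rect(P,*a))
sc,sd=grab_frame('scene')
# RGB: white deck & cap
hsv=cv2.cvtColor(im,cv2.COLOR_RGB2HSV)
m=((hsv[...,1]<28)&(hsv[...,2]>165)).astype(np.uint8)
n,l,s,cc=cv2.connectedComponentsWithStats(m)
for i in range(1,n):
    if s[i,4]>200 and 200<cc[i][0]<400 and cc[i][1]<260:
        ct=cv2.findContours((l==i).astype(np.uint8),cv2.RETR_EXTERNAL,cv2.CHAIN_APPROX_NONE)[0][0].reshape(-1,2)
        z=.05 if cc[i][0]<330 else .062
        X=onplane(cv2.convexHull(ct).reshape(-1,2).astype(float),c,z)[:,:2]*1000
        print(s[i],cc[i],cv2.minAreaRect(X.astype(np.float32)))
for n,u0,u1,v0,v1 in (('bask',170,230,160,215),('pol',240,325,165,240),('cov',320,385,210,280)):
    cv2.imwrite('pics/x_%s.png'%n,cv2.resize(im[v0:v1,u0:u1,::-1],None,fx=8,fy=8,interpolation=cv2.INTER_CUBIC))
```

```text
noise 0.01243982272741967
bowl (array([0.51735435, 0.05720401]), np.float64(0.0011723475691345318), 124)
deck (((507.5984802246094, -6.9470062255859375), (290.4366455078125, 145.0966796875), 81.30193328857422), array([ 0.49327173, -0.03597071,  0.05044829]), 1480)
ilock (((504.87420654296875, -31.06719970703125), (26.366350173950195, 46.84865951538086), 83.79931640625), array([ 0.50490914, -0.03217696,  0.08535903]), 62)
knob (((490.5129699707031, -110.94268035888672), (11.584929466247559, 38.094913482666016), 72.75676727294922), array([ 0.48943546, -0.11066975,  0.08654508]), 28)
cap (((469.036865234375, -346.62554931640625), (150.8419189453125, 129.7598114013672), 73.83139038085938), array([ 0.46782376, -0.33716873,  0.06251204]), 910)
handle (((468.85357666015625, -343.4973449707031), (84.3556137084961, 12.170289993286133), 74.55882263183594), array([ 0.46826184, -0.34264388,  0.09840668]), 81)
bh (((442.16552734375, 333.614990234375), (12.86660099029541, 75.64110565185547), 6.394176006317139), array([0.44071933, 0.33126802, 0.10742708]), 52)
[182 172  38  39 688] [200.07848837 190.43023256] ((428.0211181640625, 329.38336181640625), (152.6870880126953, 115.17807006835938), 4.494561672210693)
[ 244  175   75   61 1545] [283.59029126 206.7987055 ] ((509.79559326171875, -5.8899993896484375), (288.1875, 143.95497131347656), 81.0396728515625)
[330 221  43  44 936] [350.74358974 242.10042735] ((472.1400146484375, -333.75604248046875), (132.1400604248047, 134.14820861816406), 74.81552124023438)
```

View pics/x_bask.png

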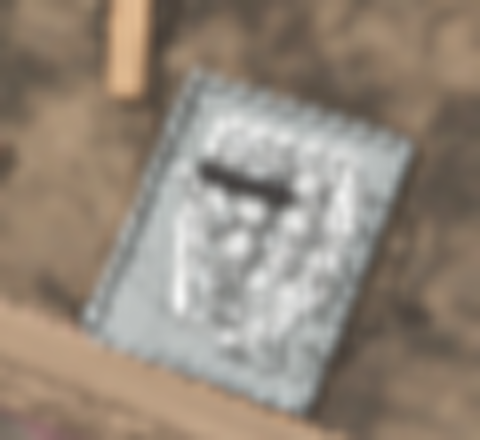

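View pics/x_pol.png

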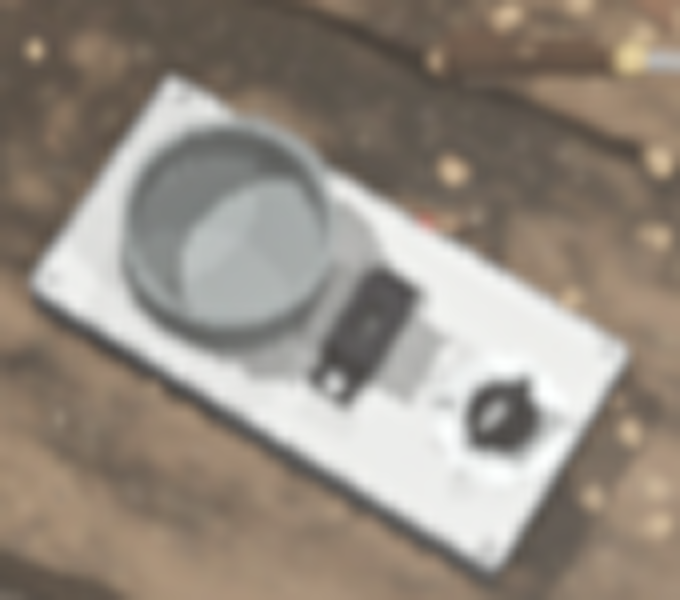

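View pics/x_cov.png

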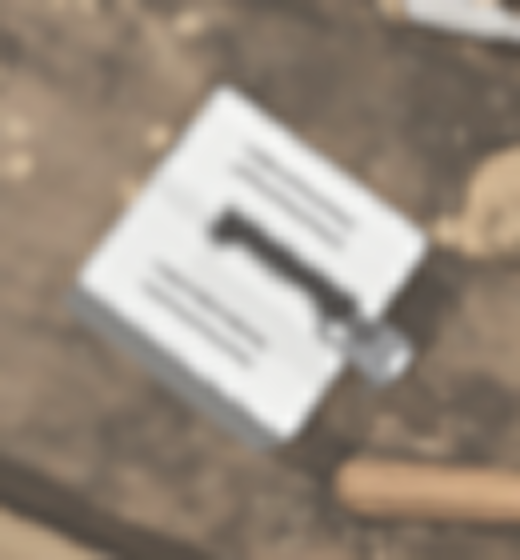

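```bash
cat >> meas.py <<'E'
def ferr(im,P,c,verbose=1):
    hsv=cv2.cvtColor(im,cv2.COLOR_RGB2HSV).astype(int)
    m=((hsv[...,0]>18)&(hsv[...,0]<34)&(hsv[...,1]>80)&(hsv[...,2]>85)).astype(np.uint8)
    m=cv2.morphologyEx(m,cv2.MORPH_CLOSE,np.ones((3,3)))
    n,l,s,cc=cv2.connectedComponentsWithStats(m); o=[]
    for i in range(1,n):
        x=onplane(cc[i],c,.018)[0]
        if s[i,4]>15 and max(s[i,2:4])<14 and .36<x[0]<.75 and abs(x[1])<.6:
            ct=cv2.findContours((l==i).astype(np.uint8),0,1)[0][0].reshape(-1,2)
            (u,v),r=cv2.minEnclosingCircle(ct.astype(np.float32))
            o.append((cc[i].round(1),s[i,2:],x[:2].round(4),onplane((u,v),c,.018)[0,:2].round(4),round(r,1),im[l==i].mean(0).round()))
    return o
E
python3 - <<'E'
from meas import *
im,d=load('topA');c=camera_params('top');P=cloud(c,d)
for o in ferr(im,P,c):print(*o)
cor=np.array([(200,72),(410,145),(310,410),(85,325)])/8-.5+[170,160]
X=onplane(cor,c,.012);print((X*1000).round(),(X.mean(0)*1000).round())
print(cv2.minAreaRect((X[:,:2]*1000).astype(np.float32)))
cs=camera_params('scene')
print(proj([[.641,.289,.024],[.66,.217,.024],[.646,-.287,.024],[.442,.333,.1]],cs))
for k,(u,v) in enumerate([(231,157),(247,159),(351,205)]):
    cv2.imwrite(f'pics/f{k}.png',cv2.resize(im[v-12:v+13,u-12:u+13,::-1],None,fx=10,fy=10,interpolation=cv2.INTER_CUBIC))
cv2.imwrite('pics/fall.png',np.hstack([cv2.imread(f'pics/f{k}.png') for k in range(3)]))
E
```

```text
[230.8 156. ] [ 7  7 36] [0.6382 0.2882] [0.6387 0.2874] 3.6 [165. 143.  95.]
[247.2 158.7] [ 7  7 37] [0.6559 0.2155] [0.6556 0.2159] 3.4 [161. 139.  93.]
[375.  189.6] [ 5  6 17] [ 0.7484 -0.3578] [ 0.7491 -0.3576] 2.7 [198. 177. 134.]
[351.1 204.5] [ 7  6 37] [ 0.6408 -0.2836] [ 0.6409 -0.2832] 3.4 [166. 145. 100.]
[389.8 214.6] [ 5  6 17] [ 0.6657 -0.4529] [ 0.6656 -0.4515] 2.9 [200. 180. 136.]
[394.4 272.6] [ 4  6 23] [ 0.4355 -0.5471] [ 0.4361 -0.5472] 2.9 [195. 174. 132.]
[[520. 412.  12.]
 [528. 286.  12.]
 [368. 270.  12.]
 [362. 403.  12.]] [444. 343.  12.]
((444.19049072265625, 341.0324401855469), (160.5817108154297, 133.0661163330078), 3.3589909076690674)
[[209.1365056  207.63070862]
 [218.78851439 199.36057656]
 [293.93230702 162.22602368]
 [222.38138792 226.45592503]]
```

View pics/fall.png

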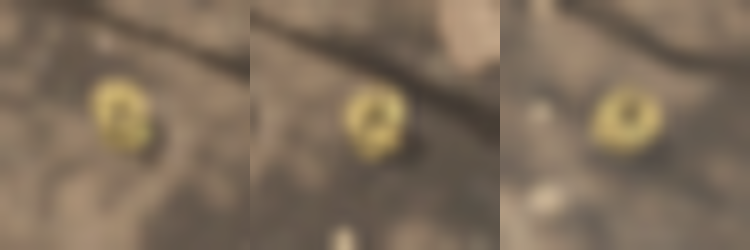

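>>> {"method": "arm_command", "body": {
  "targets": [
    [[0, 0, -0.14], [30, -23, 0], 0],
    [[0, 0, -0.14], [35, -27, 0], 0],
    [[0, 0, -0.14], [37, -28, 0], 0],
    [[0, 0, -0.14], [37, -28, 0], 0],
    [[0, 0, -0.14], [37, -28, 0], 0],
    [[0, 0, -0.14], [37, -28, 0], 0],
    [[0, 0, -0.14], [37, -28, 0], 0],
    [[0, 0, -0.14], [37, -28, 0], 0]
  ],
  "squeeze": 15
}}

```text
t: 1.45
eef_pos: [0.4446, 0.4373, 0.405]
ee_rot: [-3.141, 0.0, -1.359]
force: [0.7, 1.4, 0.5]
width: 0.0878
```

>>> {"method": "arm_command", "body": {
  "targets": [
    [[0, 0, -0.1], [39, -30, -20], 0],
    [[0, 0, -0.11], [39, -30, -30], 0],
    [[0, 0, 0], [39, -30, -30], 0],
    [[0, 0, 0], [39, -30, -25], 0],
    [[0, 0, 0], [37, -29, 0], 0],
    [[0, 0, 0], [0, 0, -35], 0]
  ]
}}

```text
t: 2.05
eef_pos: [0.6252, 0.2993, 0.2792]
ee_rot: [-3.135, 0.003, -1.567]
force: [0.4, 0.5, -1.6]
width: 0.0877
```

>>> {"method": "arm_command", "body": {
  "targets": [
    [[0, 0, 0], [0, 0, 0], 0]
  ]
}}

```text
t: 2.15
eef_pos: [0.6196, 0.2999, 0.2713]
ee_rot: [3.135, -0.004, -1.567]
force: [-1.5, -0.1, -0.8]
width: 0.0874
```

Run:
```python
from meas import *
print(get_state()['eef_pos'],get_state()['q'].round(2))
im,d=grab_frame('top');c=camera_params('top');np.savez('t1.npz',im=im,d=d)
save('t1',im)
for o in ferr(im,None,c):print(*o)
im,d=grab_frame('scene');save('s1',im)
```

```text
[0.61964789 0.29986282 0.27125033] [ 0.73  0.48 -0.11 -0.   -0.98 -0.73]
[230.8 156. ] [ 7  7 36] [0.6382 0.2882] [0.6387 0.2874] 3.6 [169. 146.  97.]
[247.1 158.7] [ 7  7 36] [0.6558 0.2158] [0.6556 0.2159] 3.4 [150. 129.  85.]
[351.1 204.5] [ 7  6 37] [ 0.6408 -0.2836] [ 0.6409 -0.2832] 3.4 [171. 151. 105.]
```

View pics/t1.png

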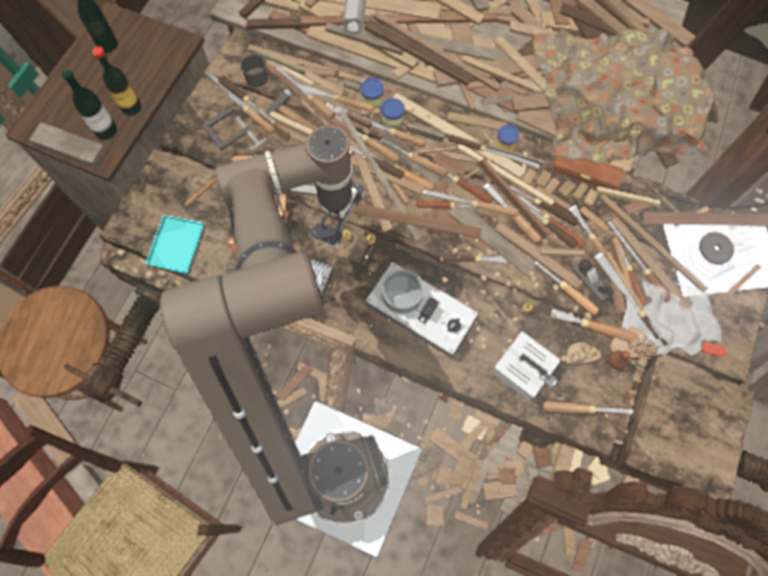

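View pics/s1.png

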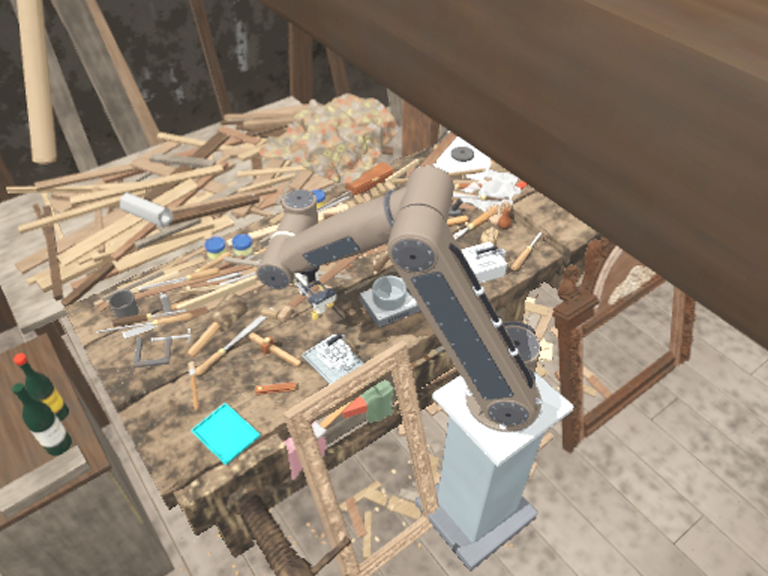

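>>> {"method": "arm_command", "body": {
  "targets": [
    [[0, 0, 0], [9, -6, 0], 0],
    [[0, 0, 0], [9, -6, -20], 0],
    [[0, 0, 0], [0, 0, -25], 0.2],
    [[0, 0, 0], [0, 0, -25], 0.3],
    [[0, 0, 0], [0, 0, -17], 0.4],
    [[0, 0, 0], [0, 0, 0], 1],
    [[0, 0, 0], [0, 0, 0], 1],
    [[0, 0, 0], [0, 0, 0], 1]
  ]
}}

```text
t: 3.05
eef_pos: [0.6387, 0.2909, 0.1914]
ee_rot: [-3.139, 0.002, -1.563]
force: [-0.4, -0.1, 1.0]
width: 0.0451
```

>>> {"method": "arm_command", "body": {
  "targets": [
    [[0, 0, 0], [0, -2, -6], 1],
    [[0, 0, 0], [0, 0, 0], 1],
    [[0, 0, 0], [0, 0, 0], 1],
    [[0, 0, 0], [0, 0, 0], 1]
  ]
}}

```text
t: 3.45
eef_pos: [0.6382, 0.2881, 0.1833]
ee_rot: [-3.141, 0.0, -1.564]
force: [0.8, -0.1, 0.4]
width: 0.0214
```

>>> {"method": "arm_command", "body": {
  "targets": [
    [[0, 0, 0], [0, 0, 45], 1],
    [[0, 0, 0], [0, 0, 48], 1],
    [[0, 0, 0], [-10, -20, 45], 1],
    [[0, 0, 0], [-22, -39, 0], 1],
    [[0, 0, 0], [-22, -39, 0], 1],
    [[0, 0, 0], [-22, -39, 0], 1],
    [[0, 0, 0], [-22, -39, 0], 1],
    [[0, 0, 0], [-23, -37, 0], 1]
  ]
}}

```text
t: 4.25
eef_pos: [0.516, 0.0737, 0.3212]
ee_rot: [-3.141, 0.0, -1.564]
force: [0.6, -0.4, 0.2]
width: 0.0214
```

>>> {"method": "arm_command", "body": {
  "targets": [
    [[0, 0, 0], [1, 0, -30], 1],
    [[0, 0, 0], [0, 0, -26], 1],
    [[0, 0, 0], [0, 0, 0], 1],
    [[0, 0, 0], [0, 0, 0], 0.6],
    [[0, 0, 0], [0, 0, 0], 0.6],
    [[0, 0, 0], [0, 0, 20], 0.6],
    [[0, 0, 0], [20, 20, 40], 0.5],
    [[0, 0, 0], [40, 30, 0], 0.4]
  ]
}}

```text
t: 5.05
eef_pos: [0.5791, 0.1256, 0.3328]
ee_rot: [-3.132, 0.004, -1.563]
force: [1.7, 0.7, 2.5]
width: 0.0459
```

```bash
cat > look.py <<'E'
from meas import *
n,u0,u1,v0,v1,s=sys.argv[1],*[int(a) for a in sys.argv[2:7]]
for nm in sys.argv[7:] or ['top']:
    im,d=grab_frame(nm);np.savez(n+'.npz',im=im,d=d)
    if nm=='top':
        c=camera_params('top');P=cloud(c,d)
        for o in ferr(im,P,c):print(*o[:4])
        print('bowl',bowl(P)[0],'capH',rect(P,.082,.12,(.36,.66,-.5,-.22))[:2] )
    save(n+nm[0],im[v0:v1,u0:u1],s)
print(get_state()['eef_pos'].round(4))
E
python3 look.py t2 160 330 130 250 4
```

```text
[247.2 158.7] [ 7  7 36] [0.656  0.2152] [0.6567 0.2138]
[264.  192.3] [ 5  6 23] [0.5398 0.0834] [0.5392 0.083 ]
[351.1 204.5] [ 7  6 37] [ 0.6408 -0.2836] [ 0.6409 -0.2832]
bowl [0.51705237 0.05713245] capH (((469.2452392578125, -343.2720642089844), (83.93533325195312, 16.004743576049805), 75.29935455322266), array([ 0.46823284, -0.34307855,  0.09844886]))
[0.5851 0.1303 0.3297]
```

View pics/t2t.png

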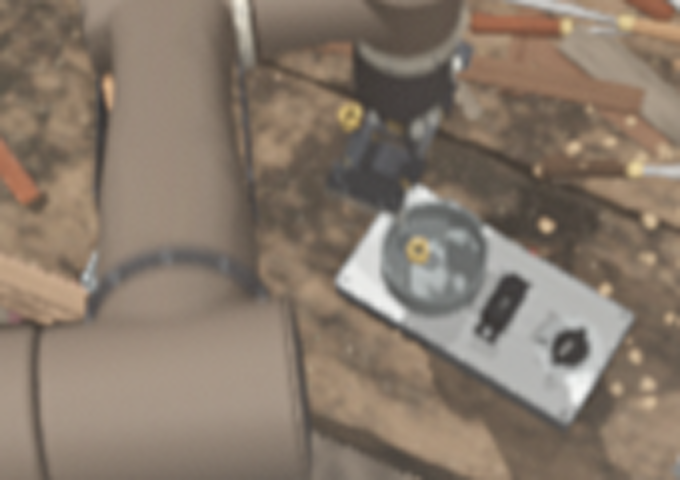

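>>> {"method": "arm_command", "body": {
  "targets": [
    [[0, 0, 0], [23, 28, 0], 0.2],
    [[0, 0, 0], [24, 29, 0], 0.1],
    [[0, 0, 0], [24, 28, -20], 0.1],
    [[0, 0, 0], [0, 0, -40], 0.2],
    [[0, 0, 0], [0, 0, -40], 0.3],
    [[0, 0, 0], [0, 0, -30], 0.4],
    [[0, 0, 0], [0, 0, -16], 0.4],
    [[0, 0, 0], [0, 0, 0], 0.4]
  ]
}}

```text
t: 5.9
eef_pos: [0.6496, 0.2108, 0.1799]
ee_rot: [-3.141, -0.001, -1.563]
force: [0.2, -0.6, 0.7]
width: 0.0532
```

>>> {"method": "arm_command", "body": {
  "targets": [
    [[0, 0, 0], [0, 0, 0], 1],
    [[0, 0, 0], [0, 0, 0], 1],
    [[0, 0, 0], [0, 0, 0], 1],
    [[0, 0, 0], [0, 0, 0], 1],
    [[0, 0, 0], [0, 0, 0], 1]
  ]
}}

```text
t: 6.4
eef_pos: [0.6493, 0.2103, 0.1792]
ee_rot: [-3.141, 0.0, -1.564]
force: [-1.1, 0.3, 2.1]
width: 0.0218
```

>>> {"method": "arm_command", "body": {
  "targets": [
    [[0, 0, 0], [0, 0, 45], 1],
    [[0, 0, 0], [0, 0, 48], 1],
    [[0, 0, 0], [-15, -20, 45], 1],
    [[0, 0, 0], [-29, -36, 8], 1],
    [[0, 0, 0], [-29, -36, 0], 1],
    [[0, 0, 0], [-29, -36, 0], 1],
    [[0, 0, 0], [-28, -36, 0], 1],
    [[0, 0, 0], [0, 0, 0], 1]
  ]
}}

```text
t: 7.2
eef_pos: [0.5159, 0.0433, 0.3239]
ee_rot: [3.14, 0.0, -1.567]
force: [0.9, 0.9, -0.6]
width: 0.0212
```

>>> {"method": "arm_command", "body": {
  "targets": [
    [[0, 0, 0], [0, 0, -30], 1],
    [[0, 0, 0], [0, 0, -20], 1],
    [[0, 0, 0], [0, 0, 0], 1],
    [[0, 0, 0], [0, 0, 0], 0.6],
    [[0, 0, 0], [0, 0, 0], 0.6],
    [[0, 0, 0], [0, 0, 20], 0.6],
    [[0, 0, 0], [0, -20, 40], 0.5],
    [[0, 0, 0], [20, -40, 0], 0.4]
  ]
}}

```text
t: 8.0
eef_pos: [0.5407, -0.0119, 0.3404]
ee_rot: [-3.131, 0.002, -1.559]
force: [2.2, 1.2, 0.9]
width: 0.0459
```

```bash
python3 look.py t3 160 330 130 250 4
```

```text
[375.  189.5] [ 5  6 16] [ 0.7491 -0.3576] [ 0.7491 -0.3576]
[265.8 192.9] [ 9  7 41] [0.5406 0.0752] [0.54   0.0747]
[351.  204.6] [ 7  7 39] [ 0.6404 -0.2832] [ 0.64   -0.2835]
[394.4 272.4] [ 4  6 21] [ 0.4364 -0.5468] [ 0.4352 -0.5453]
bowl [0.51726509 0.05663798] capH (((469.0651550292969, -343.71258544921875), (84.43702697753906, 14.210074424743652), 74.02908325195312), array([ 0.46824386, -0.34263664,  0.09846744]))
[ 0.5427 -0.0169  0.3381]
```

View pics/t3t.png

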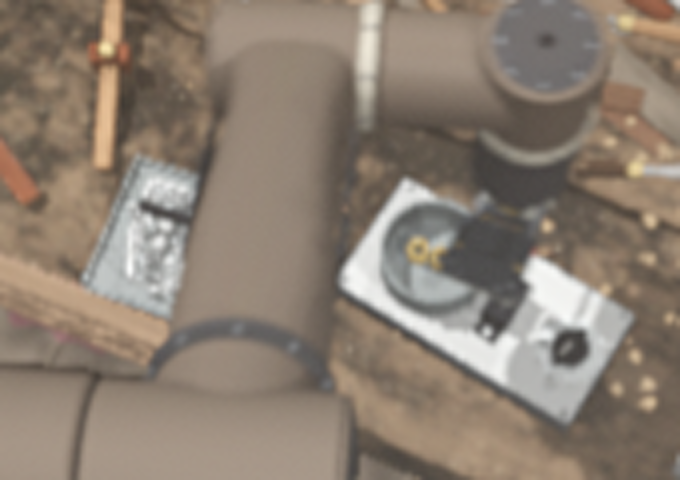

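>>> {"method": "arm_command", "body": {
  "targets": [
    [[0, 0, 0], [15, -40, 0], 0.3],
    [[0, 0, 0], [17, -46, 0], 0.2],
    [[0, 0, 0], [17, -46, 0], 0.1],
    [[0, 0, 0], [17, -46, 0], 0.1],
    [[0, 0, 0], [17, -46, 0], 0.1],
    [[0, 0, 0], [15, -43, 0], 0.1],
    [[0, 0, 0], [0, 0, 0], 0.1]
  ]
}}

```text
t: 8.75
eef_pos: [0.6385, -0.2851, 0.3335]
ee_rot: [-3.141, -0.001, -1.568]
force: [-0.5, 1.6, 0.2]
width: 0.0784
```

>>> {"method": "arm_command", "body": {
  "targets": [
    [[0, 0, 0], [2, 1, -30], 0.2],
    [[0, 0, 0], [0, 0, -45], 0.3],
    [[0, 0, 0], [0, 0, -45], 0.4],
    [[0, 0, 0], [0, 0, -30], 0.4],
    [[0, 0, 0], [0, 0, 0], 1],
    [[0, 0, 0], [0, 0, 0], 1],
    [[0, 0, 0], [0, 0, 0], 1],
    [[0, 0, 0], [0, 0, 0], 1]
  ]
}}

```text
t: 9.55
eef_pos: [0.6399, -0.2791, 0.1849]
ee_rot: [-3.14, -0.0, -1.564]
force: [1.0, 0.2, -0.8]
width: 0.0266
```

>>> {"method": "arm_command", "body": {
  "targets": [
    [[0, 0, 0], [0, 0, 0], 1],
    [[0, 0, 0], [0, 0, 0], 1]
  ]
}}

```text
t: 9.75
eef_pos: [0.6398, -0.2792, 0.1847]
ee_rot: [-3.14, -0.0, -1.564]
force: [-0.5, 1.2, 5.2]
width: 0.0214
```

>>> {"method": "arm_command", "body": {
  "targets": [
    [[0, 0, 0], [0, 0, 40], 1],
    [[0, 0, 0], [0, 0, 48], 1],
    [[0, 0, 0], [-10, 25, 45], 1],
    [[0, 0, 0], [-17, 45, 8], 1],
    [[0, 0, 0], [-17, 46, 0], 1],
    [[0, 0, 0], [-17, 46, 0], 1],
    [[0, 0, 0], [-17, 46, 0], 1],
    [[0, 0, 0], [-17, 46, 0], 1]
  ]
}}

```text
t: 10.55
eef_pos: [0.5439, -0.0249, 0.3228]
ee_rot: [-3.141, 0.0, -1.564]
force: [0.4, 0.5, -0.9]
width: 0.0215
```

>>> {"method": "arm_command", "body": {
  "targets": [
    [[0, 0, 0], [-17, 42, 0], 1],
    [[0, 0, 0], [-11, 28, 0], 1],
    [[0, 0, 0], [0, 0, 0], 1],
    [[0, 0, 0], [0, 0, 0], 1]
  ]
}}

```text
t: 10.95
eef_pos: [0.5168, 0.0443, 0.3229]
ee_rot: [-3.141, 0.0, -1.562]
force: [0.2, 0.7, -0.2]
width: 0.0215
```

>>> {"method": "arm_command", "body": {
  "targets": [
    [[0, 0, 0], [0, -3, -30], 1],
    [[0, 0, 0], [0, 0, -20], 1],
    [[0, 0, 0], [0, 0, 0], 1],
    [[0, 0, 0], [0, 0, 0], 0.6],
    [[0, 0, 0], [0, 0, 0], 0.6],
    [[0, 0, 0], [0, 0, 20], 0.6],
    [[0, 0, 0], [0, -20, 40], 0.5],
    [[0, 0, 0], [20, -45, 0], 0.4]
  ]
}}

```text
t: 11.75
eef_pos: [0.5382, -0.0232, 0.3394]
ee_rot: [-3.131, 0.002, -1.559]
force: [2.3, 1.2, 0.8]
width: 0.0455
```

>>> {"method": "arm_command", "body": {
  "targets": [
    [[0, 0, 0], [15, -45, 0], 0.4],
    [[0, 0, 0], [15, -45, 0], 0.4],
    [[0, 0, 0], [0, -45, 0], 0.2],
    [[0, 0, 0], [0, -40, 0], 0]
  ]
}}

```text
t: 12.15
eef_pos: [0.5673, -0.2017, 0.3339]
ee_rot: [-3.14, -0.0, -1.564]
force: [-0.6, 0.6, -0.1]
width: 0.0636
```

```bash
python3 look.py t4 170 370 140 270 4
```

```text
bowl [0.5  0.04] capH (((468.78582763671875, -343.425537109375), (84.47621154785156, 15.246394157409668), 75.08031463623047), array([ 0.46816869, -0.34260477,  0.09871205]))
[ 0.567  -0.2058  0.3337]
  return _methods._mean(a, axis=axis, dtype=dtype,
  ret = ret.dtype.type(ret / rcount)
```

View pics/t4t.png

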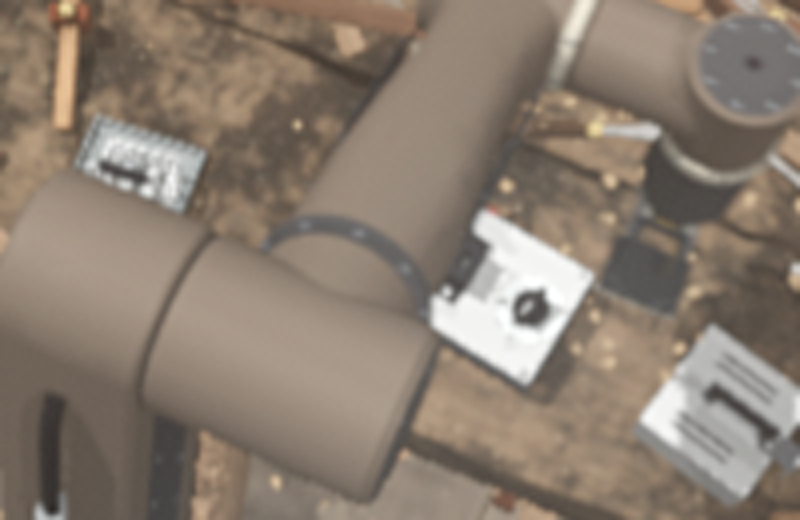

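Run:
```python
from meas import *
im,d=load('topA');c=camera_params('top');P=cloud(c,d)
g=im.max(2).astype(int)
m=np.zeros(g.shape,np.uint8);m[172:192,188:212]=(g[172:192,188:212]<75)
n,l,s,cc=cv2.connectedComponentsWithStats(m)
for i in range(1,n):
    if s[i,4]>5:
        vu=np.argwhere(l==i);X=onplane(vu[:,::-1],c,.104)[:,:2]*1000
        w=(140-g[l==i])
        mu=(X*w[:,None]).sum(0)/w.sum();e,v=np.linalg.eigh(np.cov((X).T,aweights=w))
        print(s[i],cc[i],mu,np.degrees(np.arctan2(v[1,1],v[0,1])),np.sqrt(e*12))
m=(P[...,2]>.092)&(P[...,2]<.13)&(P[...,0]>.38)&(P[...,0]<.5)&(P[...,1]>.26)&(P[...,1]<.4)
X=P[m]*1000;print(np.sort(X[:,1]).round(),X.mean(0));e,v=np.linalg.eigh(np.cov(X[:,:2].T));print(np.degrees(np.arctan2(v[1,1],v[0,1])))
# rim/basket pts
m=(P[...,2]>.04)&(P[...,2]<.06)&(P[...,0]>.36)&(P[...,0]<.55)&(P[...,1]>.26)&(P[...,1]<.42)
X=P[m]*1000;print(len(X),cv2.minAreaRect(X[:,:2].astype(np.float32)))
```

```text
[296. 299. 303. 305. 306. 307. 309. 309. 310. 311. 313. 313. 314. 317.
 318. 318. 321. 322. 323. 324. 324. 326. 326. 328. 328. 330. 331. 332.
 334. 336. 336. 338. 340. 340. 341. 342. 344. 344. 345. 348. 349. 349.
 351. 353. 354. 354. 355. 357. 357. 359. 366. 371.] [440.71933327 331.26801552 107.42707519]
96.31448230569872
83 ((435.1669921875, 331.5570068359375), (114.81517791748047, 80.44647979736328), 6.549615383148193)
```

>>> {"method": "arm_command", "body": {
  "targets": [
    [[0, 0, 0.05], [-10, 40, 0], 0],
    [[0, 0, 0.06], [-11, 46, 0], 0],
    [[0, 0, 0], [-11, 46, 0], 0],
    [[0, 0, 0], [-11, 46, 0], 0],
    [[0, 0, 0], [-11, 46, 0], 0],
    [[0, 0, 0], [-11, 46, 0], 0],
    [[0, 0, 0], [-11, 46, 0], 0],
    [[0, 0, 0], [-11, 46, 0], 0]
  ]
}}

```text
t: 13.0
eef_pos: [0.4795, 0.1644, 0.3342]
ee_rot: [-3.139, 0.001, -1.454]
force: [1.0, -0.4, 0.5]
width: 0.0872
```

>>> {"method": "arm_command", "body": {
  "targets": [
    [[0, 0, 0], [-11, 46, 0], 0],
    [[0, 0, 0], [-10, 46, 0], 0],
    [[0, 0, 0], [-10, 46, 0], 0],
    [[0, 0, 0], [-8, 42, 0], 0],
    [[0, 0, 0], [0, 0, 0], 0],
    [[0, 0, 0], [0, 0, 0], 0]
  ]
}}

```text
t: 13.6
eef_pos: [0.4408, 0.3436, 0.3333]
ee_rot: [-3.141, 0.001, -1.452]
force: [0.2, 0.2, -0.3]
width: 0.0876
```

```bash
python3 look.py t5 170 340 130 250 4 top scene; python3 -c "
from h import *
print(get_state()['ee_rot'],get_state()['q'].round(2))"
```

```text
[266.3 193.2] [10  7 46] [0.5405 0.0728] [0.5394 0.0712]
[275.5 198.4] [ 6  4 20] [0.5345 0.0267] [0.5362 0.0274]
[394.2 272.7] [ 4  6 20] [ 0.4348 -0.5463] [ 0.4361 -0.5472]
bowl [0.51730998 0.05712354] capH (((469.57757568359375, -343.8835144042969), (84.82144927978516, 14.985493659973145), 75.22493743896484), array([ 0.46856307, -0.34278212,  0.0974137 ]))
[0.4411 0.342  0.3331]
[-3.14121531e+00  4.36950016e-04 -1.45408546e+00] [ 1.01  0.23 -0.35  0.   -1.   -0.89]
```

View pics/t5t.png

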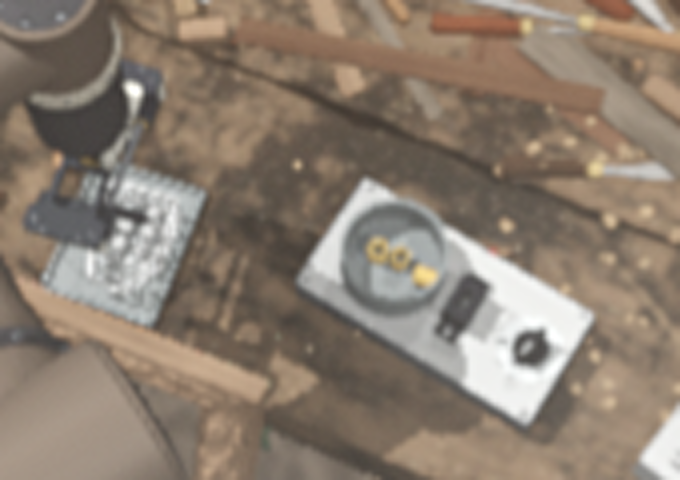

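View pics/t5s.png

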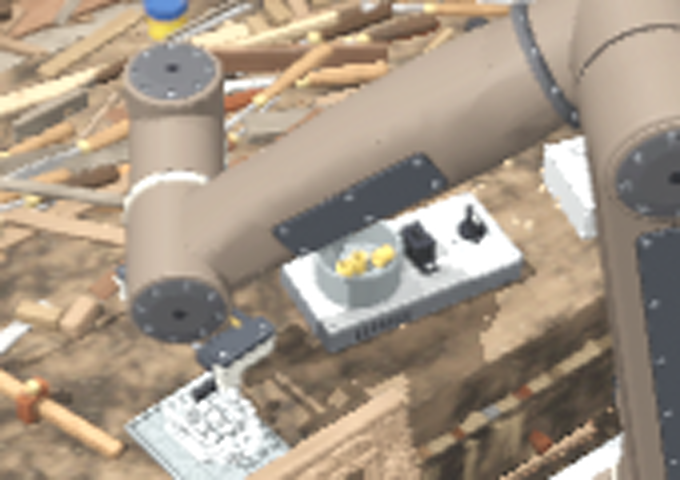

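>>> {"method": "arm_command", "body": {
  "targets": [
    [[0, 0, 0], [0, -10, -15], 0],
    [[0, 0, 0], [0, 0, -25], 0],
    [[0, 0, 0], [0, 0, -25], 0.2],
    [[0, 0, 0], [0, 0, -11], 0.3],
    [[0, 0, 0], [0, 0, 0], 0.3],
    [[0, 0, 0], [0, 0, 0], 0.5]
  ],
  "squeeze": 10
}}

```text
t: 14.3
eef_pos: [0.4416, 0.3325, 0.2574]
ee_rot: [-3.141, 0.0, -1.454]
force: [0.2, 0.2, 0.7]
width: 0.0611
```

```bash
python3 look.py t6 170 260 130 230 6 top scene
```

```text
[266.3 193.2] [10  7 46] [0.5405 0.0728] [0.5394 0.0712]
[275.5 198.4] [ 6  4 20] [0.5345 0.0267] [0.5362 0.0274]
[394.6 272.6] [ 4  6 21] [ 0.4357 -0.5477] [ 0.4369 -0.5492]
bowl [0.51732337 0.057158  ] capH (((469.193603515625, -343.6414489746094), (84.47635650634766, 14.144634246826172), 73.73555755615234), array([ 0.46837597, -0.34317938,  0.0972981 ]))
[0.4415 0.3329 0.2578]
```

View pics/t6t.png

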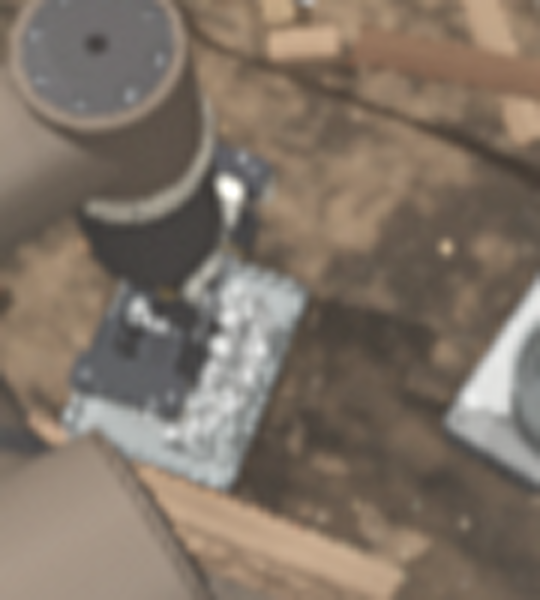

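View pics/t6s.png

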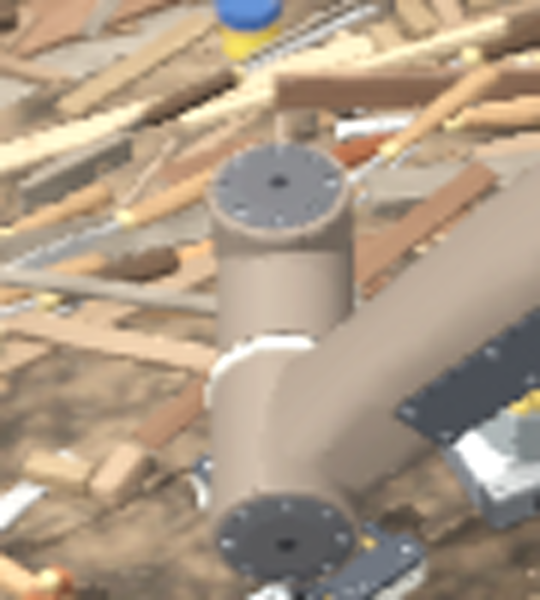

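Wide jaw straddles the grip with no force. Close gently, then firm up.

>>> {"method": "arm_command", "body": {
  "targets": [
    [[0, 0, 0], [0, 0, 0], 1],
    [[0, 0, 0], [0, 0, 0], 1],
    [[0, 0, 0], [0, 0, 0], 1],
    [[0, 0, 0], [0, 0, 0], 1],
    [[0, 0, 0], [0, 0, 0], 1],
    [[0, 0, 0], [0, 0, 0], 1],
    [[0, 0, 0], [0, 0, 0], 1]
  ]
}}

```text
t: 15.1
eef_pos: [0.4409, 0.3325, 0.2561]
ee_rot: [3.141, -0.001, -1.454]
force: [0.8, 0.1, -3.7]
width: 0.0132
```

>>> {"method": "arm_command", "body": {
  "targets": [
    [[0, 0, 0], [0, 0, 0], 1],
    [[0, 0, 0], [0, 0, 0], 1],
    [[0, 0, 0], [0, 0, 3], 1],
    [[0, 0, 0], [0, 0, 10], 1],
    [[0, 0, 0], [0, 0, 20], 1]
  ],
  "squeeze": 60
}}

```text
t: 15.6
eef_pos: [0.4407, 0.3323, 0.2892]
ee_rot: [3.14, -0.002, -1.454]
force: [0.3, -0.0, -2.6]
width: 0.0128
```

>>> {"method": "arm_command", "body": {
  "targets": [
    [[0, 0, 0], [0, 0, 30], 1],
    [[0, 0, 0], [0, 0, 40], 1],
    [[0, 0, 0], [0, -5, 35], 1],
    [[0, 0, 0], [3, -15, 5], 1],
    [[0, 0, 0], [5, -28, 0], 1],
    [[0, 0, 0], [6, -30, 0], 1],
    [[0, 0, 0], [6, -30, 0], 1],
    [[0, 0, 0], [6, -30, 0], 1]
  ]
}}

```text
t: 16.4
eef_pos: [0.4667, 0.1929, 0.3995]
ee_rot: [3.141, 0.0, -1.454]
force: [0.7, 1.2, -3.9]
width: 0.0127
```

>>> {"method": "arm_command", "body": {
  "targets": [
    [[0, 0, 0], [6, -30, 0], 1],
    [[0, 0, 0], [6, -30, 0], 1],
    [[0, 0, 0], [6, -30, 0], 1],
    [[0, 0, 0], [6, -28, 0], 1],
    [[0, 0, 0], [3, -15, 0], 1],
    [[0, 0, 0], [0, -6, 0], 1],
    [[0, 0, 0], [0, 0, 0], 1],
    [[0, 0, 0], [0, 0, 0], 1]
  ]
}}

```text
t: 17.2
eef_pos: [0.4939, 0.0558, 0.3995]
ee_rot: [-3.142, 0.0, -1.454]
force: [-0.0, -0.1, -2.5]
width: 0.0127
```

```bash
python3 look.py t7 170 340 130 250 4 top scene; python3 -c "
from h import *
print(get_state()['ee_rot'],get_state()['q'].round(2),get_state()['force'])"
```

```text
[375.  189.6] [ 5  6 17] [ 0.7484 -0.3578] [ 0.7491 -0.3576]
[394.5 272.7] [ 4  6 22] [ 0.4352 -0.5475] [ 0.4353 -0.5475]
bowl [0.51728305 0.05733759] capH (((469.10247802734375, -343.6611633300781), (84.53839874267578, 15.367396354675293), 74.57561492919922), array([ 0.4679905 , -0.34327452,  0.09816189]))
[0.4939 0.0562 0.3995]
[-3.14151315e+00  1.95378611e-04 -1.45304527e+00] [ 0.51  0.07 -0.38 -0.   -1.13 -0.39] [ 0.66851237  0.80384821 -2.92528446]
```

View pics/t7t.png

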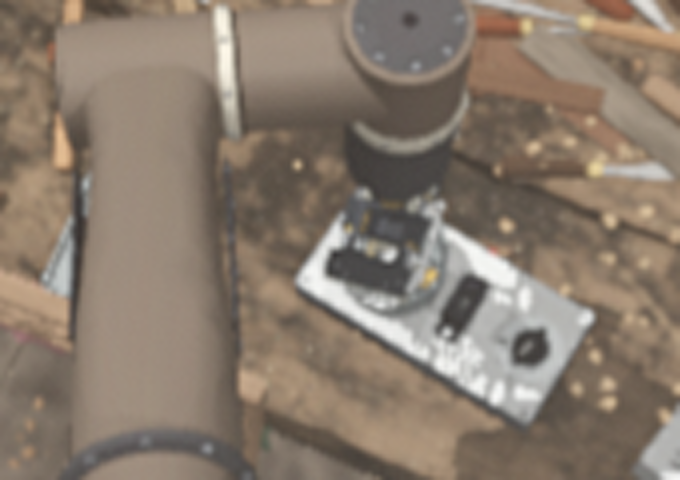

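View pics/t7s.png

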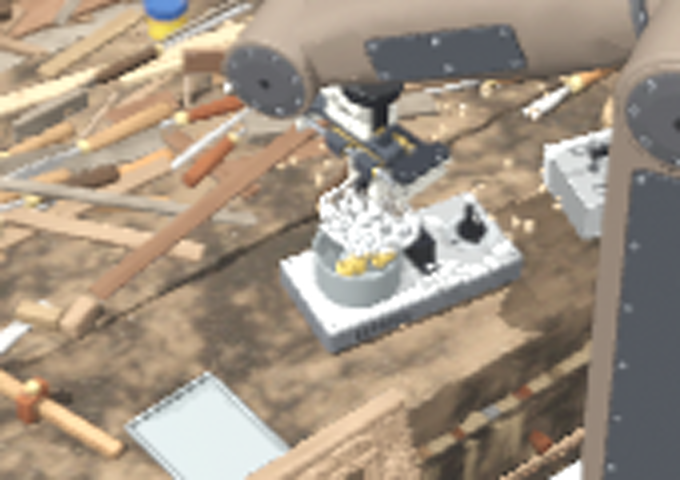

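>>> {"method": "arm_command", "body": {
  "targets": [
    [[0.0064, -0.054, 0], [0, 0, 0], 1],
    [[0.0128, -0.108, 0], [0, 0, 0], 1],
    [[0.0128, -0.108, 0], [0, 0, -5], 1],
    [[0.0128, -0.108, 0], [0, 0, -5], 1],
    [[0.0064, -0.054, 0], [0, 0, -5], 1],
    [[0, 0, 0], [0, 0, 0], 1]
  ]
}}

```text
t: 17.9
eef_pos: [0.4924, 0.0555, 0.3832]
ee_rot: [-2.708, -0.001, -1.452]
force: [-0.4, -0.7, -3.4]
width: 0.0126
```

```bash
cat > bk.py <<'E'
from h import *
s=get_state();R=Rn.from_euler('xyz',s['ee_rot']).as_matrix();p=s['eef_pos']
# grasp: TCP->basket frame. at grasp: R0 = yaw -1.454 down, grip at p+R[:,2]*.159
R0=Rn.from_euler('xyz',[np.pi,0,-1.4541]).as_matrix()
B0=Rn.from_euler('z',.117).as_matrix()
B=R@R0.T@B0
g=p+R[:,2]*.159
lip=g+B@np.array([-.062,0,-.071])
print('t',s['t'],'tcp',p.round(4),'tilt deg',np.degrees(np.arccos(B[2,2])).round(1),'xaxis',B[:,0].round(3),'yz',B[2,1].round(3),'grip',g.round(4),'lip',lip.round(4),'rel bowl',(lip-[.5173,.0572,.105]).round(4))
print('floor corner z',(g+B@[-.02,0,-.098])[2].round(4),'q',s['q'].round(2),'F',s['force'].round(1),'w',s['width'])
E
python3 bk.py
```

```text
t 17.9 tcp [0.4924 0.0555 0.3832] tilt deg 24.8 xaxis [0.901 0.108 0.42 ] yz -0.001 grip [0.5587 0.0633 0.2389] lip [0.5325 0.0601 0.1485] rel bowl [0.0152 0.0029 0.0435]
floor corner z 0.1416 q [ 0.56 -0.06 -0.73  0.36 -0.53 -0.72] F [-0.4 -0.7 -3.4] w 0.012634677019519288
```

>>> {"method": "arm_command", "body": {
  "targets": [
    [[0.0041, -0.0348, 0], [-7, -1, -9.5], 1],
    [[0.0041, -0.0348, 0], [-7, -1, -9.5], 1],
    [[0.0041, -0.0348, 0], [-7, -1, -9.5], 1],
    [[0.0041, -0.0348, 0], [-7, -1, -9.5], 1],
    [[0, 0, 0], [0, 0, 0], 1],
    [[0, 0, 0], [0, 0, 0], 1]
  ]
}}

```text
t: 18.5
eef_pos: [0.4711, 0.0493, 0.3547]
ee_rot: [-2.579, 0.001, -1.455]
force: [-0.7, -0.2, -3.3]
width: 0.0126
```

```bash
python3 bk.py; python3 look.py t8 210 330 140 240 6 top scene | tail -2
```

```text
t 18.5 tcp [0.4711 0.0493 0.3547] tilt deg 32.2 xaxis [0.84  0.098 0.533] yz 0.001 grip [0.5553 0.0593 0.2202] lip [0.5408 0.0577 0.1271] rel bowl [0.0235 0.0005 0.0221]
floor corner z 0.1266 q [ 0.4  -0.09 -1.01  0.97 -0.18 -1.2 ] F [-0.7 -0.2 -3.3] w 0.01256747396276497
bowl [0.51781319 0.05771902] capH (((468.4657897949219, -343.2658996582031), (84.18268585205078, 13.47231674194336), 76.68345642089844), array([ 0.46812425, -0.34259901,  0.09885222]))
[0.4707 0.0501 0.3543]
```

View pics/t8t.png

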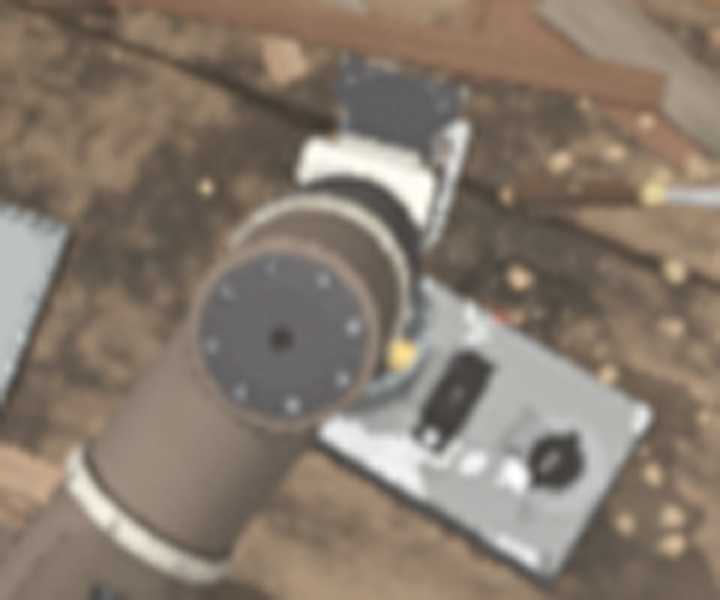

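View pics/t8s.png

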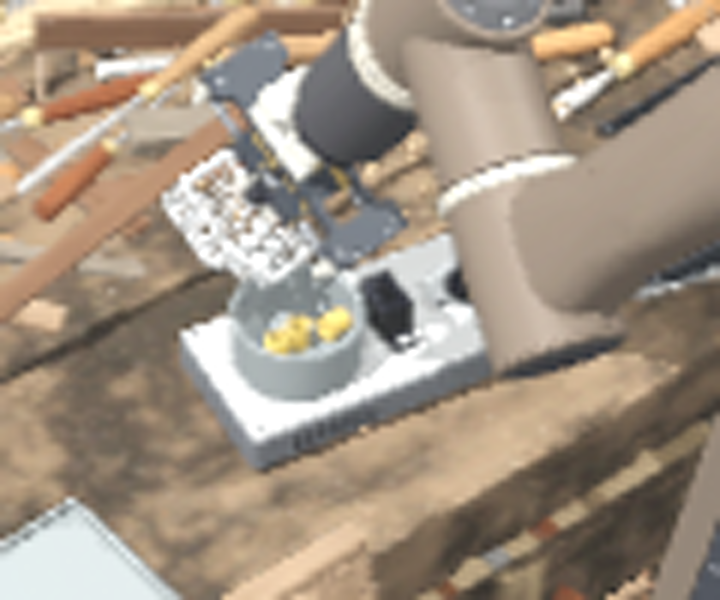

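```bash
cat > kin.py <<'E'
import numpy as np
from scipy.optimize import least_squares
from scipy.spatial.transform import Rotation as Rn
rx=lambda a:Rn.from_euler('x',a).as_matrix()
ry=lambda a:Rn.from_euler('y',a).as_matrix()
rz=lambda a:Rn.from_euler('z',a).as_matrix()
def fk(q,g,s4=-1):
    a1,d1,L2,Lx,Lz,oy,d6=g
    A=rz(q[0]);B=A@ry(q[1]);C=B@ry(-q[2]);D=C@rx(s4*q[3]);E=D@ry(-q[4]);F=E@rx(-q[5])
    p=A@[a1,0,d1]+B@[0,0,L2]+C@[Lx,0,Lz]+D@[0,oy,0]+E@[d6,0,0]
    return p,F
S=[([1.62512604e+00,3.59380674e-01,1.10874618e-02,-3.49951516e-04,-1.22411643e+00,-2.88111912e-01],[.15631736,.65645494,.40373896],[3.13995,-.000143,-.2339]),
([.73,.48,-.11,0,-.98,-.73],[.61965,.29986,.27125],[3.135,-.004,-1.567]),
([1.01,.23,-.35,0,-1,-.89],[.4411,.342,.3331],[-3.1412,.0004,-1.454]),
([.51,.07,-.38,0,-1.13,-.39],[.4939,.0562,.3995],[-3.1415,0,-1.453]),
([.56,-.06,-.73,.36,-.53,-.72],[.4924,.0555,.3832],[-2.708,-.001,-1.452]),
([.4,-.09,-1.01,.97,-.18,-1.2],[.4711,.0493,.3547],[-2.579,.001,-1.455])]
def fit(s4):
    f=lambda g:np.concatenate([fk(q,g,s4)[0]-p for q,p,r in S])
    return least_squares(f,[0,.2,.5,.5,0,.15,.15])
if __name__=='__main__':
  for s4 in(-1,1):
    r=fit(s4);print(s4,r.x.round(4),np.abs(r.fun).max())
    T=[fk(q,r.x,s4)[1].T@Rn.from_euler('xyz',o).as_matrix() for q,p,o in S]
    for t in T[0::5]+T[4:5]:print(t.round(2).tolist())
E
python3 kin.py
```

```text
-1 [-0.0046  0.2065  0.6004  0.4705 -0.0021 -0.1912  0.2009] 0.003335242889227985
[[0.0, -0.0, 1.0], [-1.0, -0.0, 0.0], [0.0, -1.0, -0.0]]
[[-0.0, -0.0, 1.0], [-1.0, 0.0, -0.0], [-0.0, -1.0, -0.0]]
[[-0.0, -0.0, 1.0], [-1.0, -0.0, -0.0], [0.0, -1.0, -0.0]]
1 [ 0.471   0.0318  0.5091 -0.0674  0.0552 -0.2041  0.2306] 0.0648157859744588
[[0.0, -0.0, 1.0], [-1.0, 0.0, 0.0], [-0.0, -1.0, -0.0]]
[[-0.29, 0.07, 0.96], [0.32, -0.93, 0.16], [0.9, 0.35, 0.25]]
[[-0.33, 0.14, 0.94], [-0.78, -0.6, -0.18], [0.54, -0.79, 0.3]]
```

```bash
cat > ik.py <<'E'
from kin import *
G=np.array([-0.0046,0.2065,0.6004,0.4705,-0.0021,-0.1912,0.2009])
lo=np.array([-3.07,-1.43,-1.02,-3.03,-3.05,-3.03]);hi=np.array([3.07,2.12,1.25,1.67,0,3.03])
T=np.array([[0,0,1],[-1,0,0],[0,-1,0]],float)
def ik(p,R,q0):
    def f(q):
        pp,F=fk(q,G);return np.r_[(pp-p)*5,Rn.from_matrix(R.T@(F@T)).as_rotvec()]
    r=least_squares(f,np.clip(q0,lo+1e-3,hi-1e-3),bounds=(lo,hi));return r.x,np.abs(r.fun).max()
def pour(beta,th,lipz=.114,back=.02,bowl=(.5173,.0572)):
    # beta: basket yaw (x axis dir), tilt th
    B=rz(beta)@ry(-th)
    lip=np.array([bowl[0]+back*np.cos(beta),bowl[1]+back*np.sin(beta),lipz])
    g=lip-B@[-.062,0,-.071]
    R=B@rz(-.117)@Rn.from_euler('xyz',[np.pi,0,-1.4541]).as_matrix()
    return g-R[:,2]*.159,R
if __name__=='__main__':
  q0=np.array([.51,.07,-.38,0,-1.13,-.39])
  for beta in np.arange(-3.0,3.2,.39):
    q=q0.copy()
    # rotate in steps from .117 to beta
    out=[]
    for b in np.linspace(.117,beta,9):
        p,R=pour(b,0,.17);q,e=ik(p,R,q);
    out.append((0,q.round(2).tolist(),round(e,3)))
    for th in np.arange(5,61,5):
        p,R=pour(beta,np.radians(th),max(.114,.17-.002*th));q,e=ik(p,R,q)
        if th in(30,45,55,60):out.append((th,q.round(2).tolist(),round(e,3)))
    print(round(beta,2),*out,sep='\n   ')
E
python3 ik.py
```

```text
-3.0
   (0, [0.37, -0.0, -0.38, -0.25, -1.17, -3.03], np.float64(0.25))
   (np.int64(30), [0.36, 0.41, -0.06, -0.17, -1.61, -3.03], np.float64(0.308))
   (np.int64(45), [0.36, 0.6, 0.12, -0.14, -1.86, -3.03], np.float64(0.305))
   (np.int64(55), [0.36, 0.73, 0.23, -0.11, -2.02, -3.03], np.float64(0.285))
   (np.int64(60), [0.36, 0.79, 0.28, -0.1, -2.1, -3.03], np.float64(0.272))
-2.61
   (0, [0.46, -0.02, -0.46, -0.03, -1.13, -3.03], np.float64(0.026))
   (np.int64(30), [0.48, 0.39, -0.15, 0.0, -1.55, -3.03], np.float64(0.07))
   (np.int64(45), [0.5, 0.58, 0.02, 0.02, -1.8, -3.03], np.float64(0.081))
   (np.int64(55), [0.5, 0.7, 0.12, 0.04, -1.95, -3.03], np.float64(0.08))
   (np.int64(60), [0.5, 0.76, 0.17, 0.05, -2.02, -3.03], np.float64(0.078))
-2.22
   (0, [0.4, 0.01, -0.43, -0.0, -1.12, -2.62], np.float64(0.0))
   (np.int64(30), [0.58, 0.35, -0.28, 0.17, -1.44, -2.87], np.float64(0.0))
   (np.int64(45), [0.63, 0.52, -0.16, 0.21, -1.66, -2.91], np.float64(0.0))
   (np.int64(55), [0.65, 0.63, -0.08, 0.23, -1.79, -2.93], np.float64(0.0))
   (np.int64(60), [0.66, 0.69, -0.05, 0.24, 
[... 4184 characters left out ...]
0.0, -1.12, 1.8], np.float64(0.0))
   (np.int64(30), [0.23, 0.35, -0.05, -0.41, -1.52, 2.32], np.float64(0.0))
   (np.int64(45), [0.1, 0.51, 0.14, -0.53, -1.78, 2.41], np.float64(0.0))
   (np.int64(55), [0.03, 0.63, 0.25, -0.61, -1.94, 2.43], np.float64(0.0))
   (np.int64(60), [0.01, 0.69, 0.3, -0.66, -2.01, 2.43], np.float64(0.0))
2.85
   (0, [0.62, -0.03, -0.47, 0.0, -1.12, 2.22], np.float64(0.0))
   (np.int64(30), [0.31, 0.39, -0.04, -0.29, -1.59, 2.6], np.float64(0.0))
   (np.int64(45), [0.22, 0.57, 0.17, -0.37, -1.87, 2.65], np.float64(0.0))
   (np.int64(55), [0.18, 0.7, 0.3, -0.43, -2.04, 2.65], np.float64(0.0))
   (np.int64(60), [0.17, 0.76, 0.37, -0.47, -2.13, 2.64], np.float64(0.0))
```

>>> {"method": "arm_command", "body": {
  "targets": [
    [[0, 0, 0], [5, 0, 20], 1],
    [[-0.0055, 0.047, 0], [5, 1, 15], 1],
    [[-0.011, 0.093, 0], [5, 1, 10], 1],
    [[-0.011, 0.093, 0], [5, 1, 5], 1],
    [[-0.011, 0.093, 0], [5, 1, 0], 1],
    [[-0.011, 0.093, 0], [5, 1, 0], 1],
    [[-0.011, 0.093, 0], [0, 0, 0], 1],
    [[-0.0055, 0.047, 0], [0, 0, 0], 1]
  ]
}}

```text
t: 19.4
eef_pos: [0.5007, 0.057, 0.4032]
ee_rot: [3.14, 0.005, -1.451]
force: [0.3, -0.6, -3.0]
width: 0.0126
```

```bash
python3 bk.py
```

```text
t 19.4 tcp [0.5007 0.057  0.4032] tilt deg 0.3 xaxis [ 0.993  0.119 -0.001] yz 0.005 grip [0.5004 0.0577 0.2442] lip [0.4387 0.0506 0.1733] rel bowl [-0.0786 -0.0066  0.0683]
floor corner z 0.1462 q [ 0.5   0.08 -0.36 -0.01 -1.14 -0.38] F [ 0.3 -0.6 -3. ] w 0.01264335986973853
```

>>> {"method": "arm_command", "body": {
  "targets": [
    [[0, 0, 0.08], [2, -3, 0], 1],
    [[0, 0, 0.13], [2, -3, 0], 1],
    [[0, 0, 0.13], [2, -3, 0], 1],
    [[0, 0, 0.13], [2, -3, 0], 1],
    [[0, 0, 0.13], [2, -3, 0], 1],
    [[0, 0, 0.13], [2, -3, 0], 1],
    [[0, 0, 0.13], [1, -3, 0], 1],
    [[0, 0, 0.13], [0, 0, 0], 1]
  ]
}}

```text
t: 20.2
eef_pos: [0.5133, 0.0354, 0.4032]
ee_rot: [-3.135, 0.006, -0.456]
force: [0.3, 0.2, -2.4]
width: 0.0122
```

>>> {"method": "arm_command", "body": {
  "targets": [
    [[0, 0, 0.13], [0, 0, 0], 1],
    [[0, 0, 0.13], [0, 0, 0], 1],
    [[0, 0, 0.05], [0, 0, 0], 1],
    [[0, 0, 0], [0, 0, 0], 1],
    [[0, 0, 0], [0, 0, 0], 1]
  ]
}}

```text
t: 20.7
eef_pos: [0.5135, 0.035, 0.4036]
ee_rot: [-3.135, 0.003, -0.154]
force: [-0.4, -0.8, -3.6]
width: 0.0123
```

```bash
python3 bk.py
```

```text
t 20.7 tcp [0.5135 0.035  0.4036] tilt deg 0.4 xaxis [0.153 0.988 0.006] yz 0.003 grip [0.5131 0.036  0.2446] lip [ 0.5034 -0.0247  0.1732] rel bowl [-0.0139 -0.0819  0.0682]
floor corner z 0.1464 q [ 0.45  0.09 -0.33 -0.01 -1.14  0.97] F [-0.4 -0.8 -3.6] w 0.012255202327552086
```

>>> {"method": "arm_command", "body": {
  "targets": [
    [[0.054, -0.0083, 0], [0, 0, 0], 1],
    [[0.1077, -0.0167, 0], [0, 0, 0], 1],
    [[0.1077, -0.0167, 0], [0, 0, -5], 1],
    [[0.1077, -0.0167, 0], [0, 0, -10], 1],
    [[0.054, -0.0083, 0], [0, 0, -5], 1],
    [[0, 0, 0], [0, 0, 0], 1],
    [[0, 0, 0], [0, 0, 0], 1]
  ]
}}

```text
t: 21.4
eef_pos: [0.5138, 0.0337, 0.3839]
ee_rot: [-2.702, 0.003, -0.154]
force: [-0.1, 0.1, -3.9]
width: 0.0123
```

```bash
python3 bk.py;  python3 look.py t9 210 330 140 240 6 top scene | tail -2
```

```text
t 21.4 tcp [0.5138 0.0337 0.3839] tilt deg 25.2 xaxis [0.14  0.894 0.426] yz 0.003 grip [0.5238 0.1007 0.24  ] lip [0.5196 0.0751 0.1494] rel bowl [0.0023 0.0179 0.0444]
floor corner z 0.1429 q [ 0.25  0.11 -0.23 -0.46 -1.1   1.35] F [-0.1  0.1 -3.9] w 0.01229666281963601
bowl [0.51741274 0.05679468] capH (((468.6770324707031, -343.2248840332031), (83.93363952636719, 13.193497657775879), 74.79592895507812), array([ 0.46810386, -0.34256969,  0.09892948]))
[0.5137 0.0342 0.3841]
```

View pics/t9t.png

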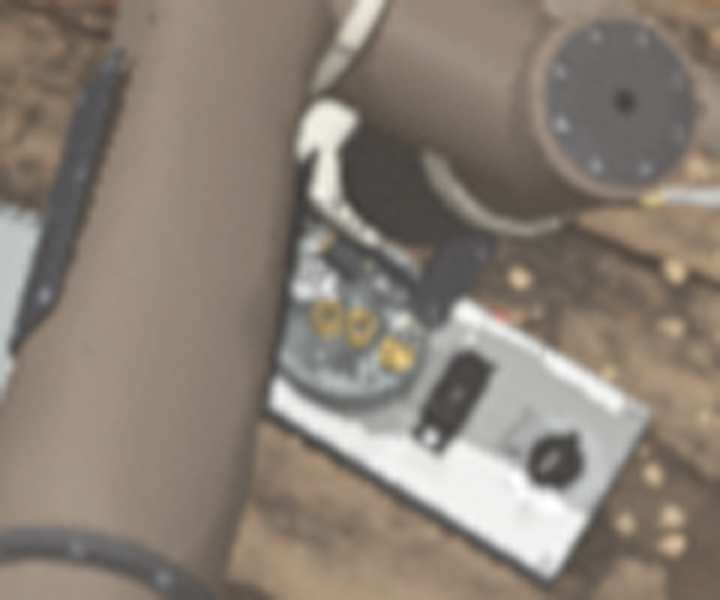

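View pics/t9s.png

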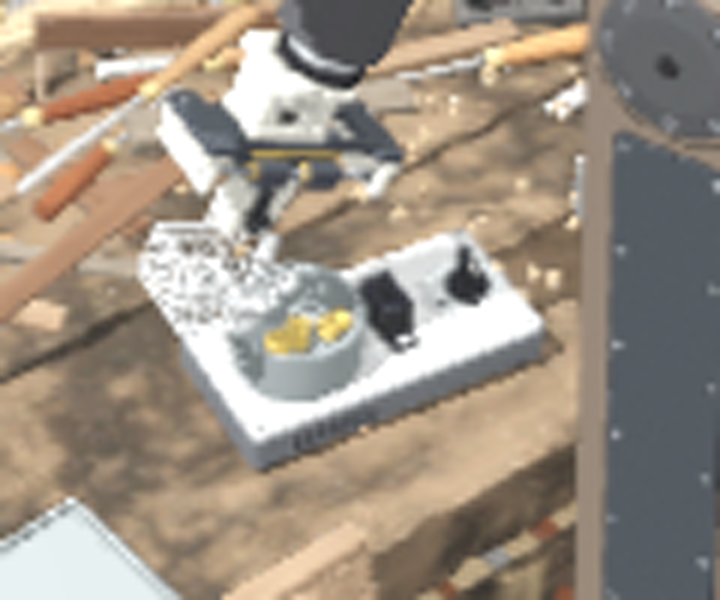

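>>> {"method": "arm_command", "body": {
  "targets": [
    [[0.0346, -0.0054, 0], [-1.2, -8, -9.7], 1],
    [[0.0346, -0.0054, 0], [-1.2, -8, -9.7], 1],
    [[0.0346, -0.0054, 0], [-1.2, -8, -9.7], 1],
    [[0.0346, -0.0054, 0], [-1.2, -8, -9.7], 1],
    [[0, 0, 0], [0, 0, 0], 1]
  ]
}}

```text
t: 22.0
eef_pos: [0.5086, 0.0014, 0.3439]
ee_rot: [-2.561, 0.004, -0.154]
force: [-0.3, -0.1, -3.3]
width: 0.0126
```

```bash
python3 bk.py
```

```text
t 22.0 tcp [0.5086 0.0014 0.3439] tilt deg 33.3 xaxis [0.13  0.826 0.549] yz 0.004 grip [0.5214 0.0877 0.2109] lip [0.519  0.075  0.1176] rel bowl [0.0017 0.0178 0.0126]
floor corner z 0.118 q [ 0.1   0.16 -0.23 -0.64 -1.11  1.59] F [-0.3 -0.1 -3.3] w 0.012621842978794581
```

>>> {"method": "arm_command", "body": {
  "targets": [
    [[0.0237, -0.0037, 0], [-0.8, -5.2, -2.2], 1],
    [[0.0237, -0.0037, 0], [-0.8, -5.2, -2.2], 1],
    [[0.0237, -0.0037, 0], [-0.8, -5.2, -2.3], 1],
    [[0.0237, -0.0037, 0], [-0.8, -5.2, -2.4], 1],
    [[0.0237, -0.0037, 0], [-0.8, -5.2, -2.5], 1],
    [[0.0237, -0.0037, 0], [-0.8, -5.2, -2.6], 1],
    [[0.0237, -0.0037, 0], [-0.8, -5.2, -2.7], 1],
    [[0.0237, -0.0037, 0], [-0.8, -5.2, -2.8], 1]
  ]
}}

```text
t: 22.8
eef_pos: [0.5027, -0.0395, 0.3258]
ee_rot: [-2.368, 0.001, -0.152]
force: [0.3, 0.1, -2.3]
width: 0.0123
```

```bash
python3 bk.py;  python3 look.py t10 210 330 140 240 6 top scene | tail -2
```

```text
t 22.8 tcp [ 0.5027 -0.0395  0.3258] tilt deg 44.3 xaxis [0.108 0.707 0.699] yz 0.0 grip [0.5194 0.0703 0.2121] lip [0.5202 0.0755 0.118 ] rel bowl [0.0029 0.0183 0.013 ]
floor corner z 0.128 q [-0.1   0.22 -0.2  -0.83 -1.24  1.84] F [ 0.3  0.1 -2.3] w 0.0123035827895647
bowl [0.5438309  0.16273135] capH (((469.12066650390625, -343.447998046875), (83.94812774658203, 13.560269355773926), 75.05985260009766), array([ 0.46836328, -0.34248003,  0.09801829]))
[ 0.5026 -0.0402  0.325 ]
```

View pics/t10t.png

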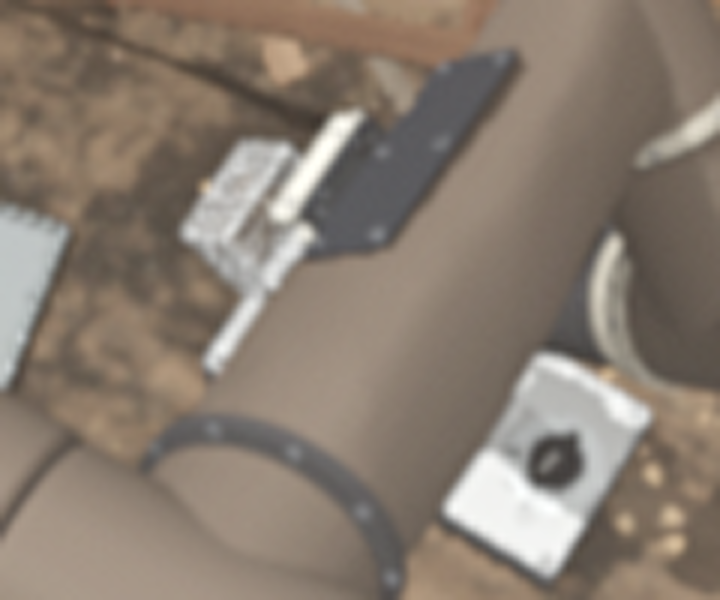

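View pics/t10s.png

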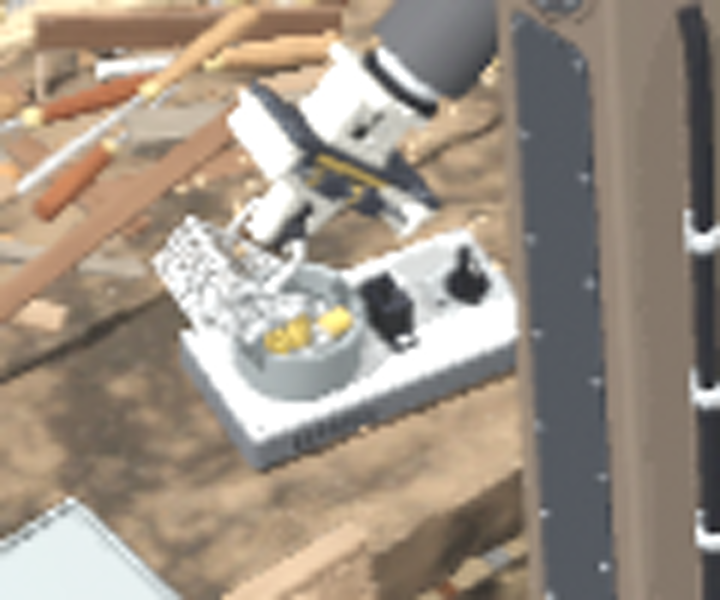

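>>> {"method": "arm_command", "body": {
  "targets": [
    [[0.0395, -0.0061, 0], [-1.2, -7.6, -4.8], 1],
    [[0.0395, -0.0061, 0], [-1.2, -7.6, -5.2], 1],
    [[0.0395, -0.0061, 0], [-1.2, -7.5, -5.6], 1],
    [[0.0395, -0.0061, 0], [-1.2, -7.5, -5.8], 1],
    [[0.0395, -0.0061, 0], [-1.2, -7.4, -6], 1],
    [[0.0395, -0.0061, 0], [-1.2, -7.3, -6.2], 1],
    [[0, 0, 0], [0, 0, 0], 1],
    [[0, 0, 0], [0, 0, 0], 1]
  ]
}}

```text
t: 23.7
eef_pos: [0.4956, -0.0848, 0.2918]
ee_rot: [-2.13, 0.002, -0.153]
force: [0.3, 0.6, -2.1]
width: 0.0126
```

```bash
python3 bk.py;  python3 look.py t11 210 330 140 240 6 scene | tail -2; python3 -c "
from h import *
import numpy as np
print(get_state()['force'])"
```

```text
t 23.7 tcp [ 0.4956 -0.0848  0.2918] tilt deg 58.0 xaxis [0.082 0.524 0.848] yz 0.001 grip [0.516  0.0485 0.2075] lip [0.5201 0.0755 0.1172] rel bowl [0.0028 0.0183 0.0122]
floor corner z 0.1385 q [-0.3   0.34 -0.17 -1.01 -1.42  2.08] F [ 0.3  0.6 -2.1] w 0.012616349617736477
[ 0.4956 -0.0845  0.2922]
[-0.0724943   0.16762783 -2.17629626]
```

View pics/t11s.png

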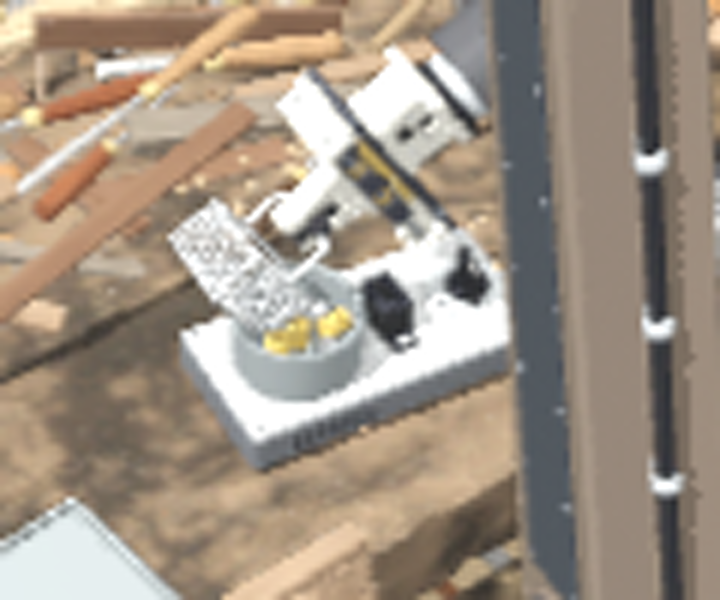

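>>> {"method": "arm_command", "body": {
  "targets": [
    [[0.043, -0.0067, 0], [-1.1, -7.2, -7.2], 1],
    [[0.043, -0.0067, 0], [-1.1, -7.2, -7.5], 1],
    [[0, 0, 0], [0, 0, 0], 1],
    [[0, 0, 0], [0, 0, 0], 1],
    [[0, 0, 0], [0, 0, 0], 1]
  ]
}}

```text
t: 24.25
eef_pos: [0.4934, -0.0985, 0.2779]
ee_rot: [-2.043, -0.0, -0.152]
force: [0.4, 0.6, -2.0]
width: 0.0126
```

```bash
python3 bk.py
```

```text
t 24.25 tcp [ 0.4934 -0.0985  0.2779] tilt deg 63.0 xaxis [0.068 0.45  0.891] yz -0.001 grip [0.5149 0.0415 0.2056] lip [0.5202 0.0761 0.1181] rel bowl [0.0029 0.0189 0.0131]
floor corner z 0.1432 q [-0.36  0.39 -0.17 -1.06 -1.49  2.15] F [ 0.4  0.6 -2. ] w 0.012601075444277543
```

>>> {"method": "arm_command", "body": {
  "targets": [
    [[0, 0, 0], [0, 5, 30], 1],
    [[-0.06, 0.0093, 0], [1, 12, 35], 1],
    [[-0.12, 0.0186, 0], [1, 15, 30], 1],
    [[-0.12, 0.0186, 0], [1, 15, 25], 1],
    [[-0.12, 0.0186, 0], [1, 15, 20], 1],
    [[-0.12, 0.0186, 0], [1, 15, 10], 1],
    [[-0.12, 0.0186, 0], [1, 15, 0], 1],
    [[-0.12, 0.0186, 0], [1, 15, 0], 1]
  ]
}}

```text
t: 25.05
eef_pos: [0.4996, 0.0094, 0.4294]
ee_rot: [-2.833, -0.003, -0.153]
force: [-0.9, -0.3, -4.6]
width: 0.0123
```

>>> {"method": "arm_command", "body": {
  "targets": [
    [[-0.12, 0.0186, 0], [1, 15, 0], 1],
    [[-0.12, 0.0186, 0], [1, 15, 0], 1],
    [[-0.12, 0.0186, 0], [1, 15, 0], 1],
    [[-0.06, 0.0093, 0], [0, 15, 0], 1],
    [[0, 0, 0], [0, 15, 0], 1],
    [[0, 0, 0], [0, 0, 0], 1]
  ]
}}

```text
t: 25.65
eef_pos: [0.5029, 0.0851, 0.4274]
ee_rot: [3.031, 0.001, -0.152]
force: [-0.6, -0.2, -1.6]
width: 0.0124
```

```bash
python3 bk.py
```

```text
t 25.65 tcp [0.5029 0.0851 0.4274] tilt deg 6.3 xaxis [ 0.15   0.982 -0.111] yz 0.001 grip [0.5    0.0678 0.2694] lip [ 0.4895 -0.0009  0.2057] rel bowl [-0.0278 -0.0581  0.1007]
floor corner z 0.1742 q [ 0.59  0.08 -0.33  0.09 -1.23  0.8 ] F [-0.6 -0.2 -1.6] w 0.012362056620008883
```

>>> {"method": "arm_command", "body": {
  "targets": [
    [[0.109, -0.017, 0], [0, 5, 0], 1],
    [[0, 0, -0.13], [-6, 25, 0], 1],
    [[0, 0, -0.13], [-6, 27, 0], 1],
    [[0, 0, -0.13], [-7, 27, 0], 1],
    [[0, 0, -0.13], [-7, 27, 0], 1],
    [[0, 0, -0.13], [-7, 27, 0], 1],
    [[0, 0, -0.13], [-7, 27, 0], 1],
    [[0, 0, -0.13], [-7, 27, 0], 1]
  ]
}}

```text
t: 26.45
eef_pos: [0.4557, 0.2756, 0.4279]
ee_rot: [3.14, 0.004, -1.07]
force: [1.0, 0.3, -2.4]
width: 0.0124
```

>>> {"method": "arm_command", "body": {
  "targets": [
    [[0, 0, -0.13], [-7, 27, 0], 1],
    [[0, 0, -0.13], [-8, 27, 0], 1],
    [[0, 0, -0.13], [0, 0, 0], 1],
    [[0, 0, 0], [0, 0, 0], 1],
    [[0, 0, 0], [0, 0, 0], 1]
  ]
}}

```text
t: 26.95
eef_pos: [0.4412, 0.3285, 0.4275]
ee_rot: [3.138, 0.003, -1.451]
force: [-0.1, -0.2, -1.3]
width: 0.0128
```

```bash
python3 bk.py;  python3 look.py t12 160 330 120 240 4.5 top scene
python3 - <<'E'
from h import *
F=[]
for i in range(4):
    grab_frame('scene');F.append(get_state()['force'])
print(np.mean(F,0),np.std(F,0))
E
```

```text
t 26.95 tcp [0.4412 0.3285 0.4275] tilt deg 0.3 xaxis [ 0.993  0.12  -0.004] yz 0.003 grip [0.4406 0.3289 0.2685] lip [0.3787 0.3217 0.1977] rel bowl [-0.1386  0.2645  0.0927]
floor corner z 0.1706 q [ 0.99  0.14 -0.23 -0.01 -1.2  -0.87] F [-0.1 -0.2 -1.3] w 0.012768425157404081
[-0.0655777   0.03175997 -2.15030694] [0.6142779  0.35996986 0.61532327]Traceback (most recent call last):
  File "look.py", line 2, in <module>
    n,u0,u1,v0,v1,s=sys.argv[1],*[int(a) for a in sys.argv[2:7]]
                                  ~~~^^^
ValueError: invalid literal for int() with base 10: '4.5'
```

```bash
python3 look.py t12 160 330 120 240 4 top scene
python3 - <<'E'
from h import *
z=np.load('t12.npz')  # scene last
im=z['im']
c=camera_params('scene');b=proj([.517,.057,.08],c)[0];g=proj([.44,.33,.2],c)[0];print(b,g)
top,d=grab_frame('top')
bt=proj([.517,.057,.08],camera_params('top'))[0].astype(int)
A=cv2.resize(top[bt[1]-18:bt[1]+19,bt[0]-18:bt[0]+19],(400,400),interpolation=cv2.INTER_CUBIC)
b=b.astype(int)
B=cv2.resize(im[b[1]-18:b[1]+19,b[0]-18:b[0]+19],(400,400),interpolation=cv2.INTER_CUBIC)
cv2.imwrite('pics/bw.png',np.hstack([A,B])[:,:,::-1])
E
```

```text
bowl [0.51713599 0.05728213] capH (((468.70703125, -343.5561218261719), (84.2399673461914, 16.448854446411133), 71.84235382080078), array([ 0.46809249, -0.34230468,  0.09889669]))
[0.4413 0.3286 0.4273]
[259.42755147 194.82311388] [221.90807363 212.66740842]
```

View pics/t12t.png

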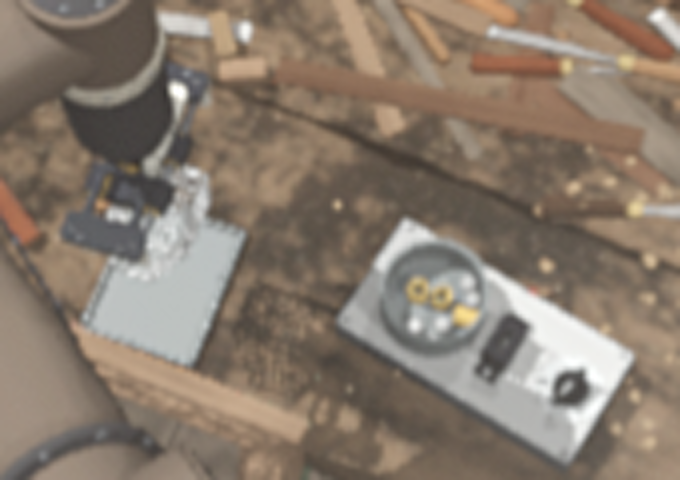

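View pics/t12s.png

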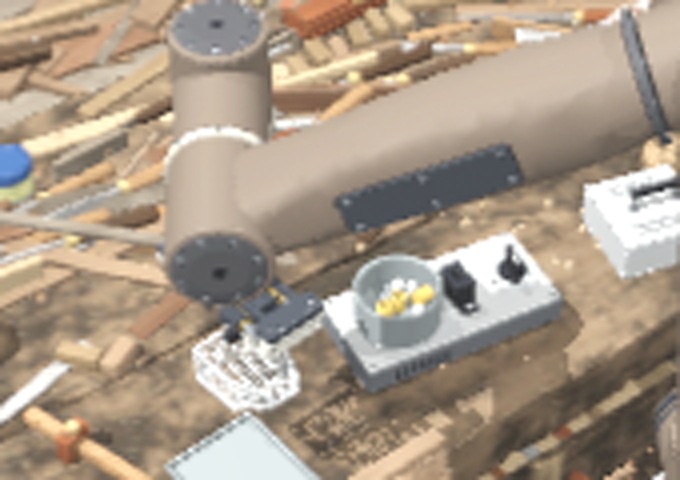

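View pics/bw.png

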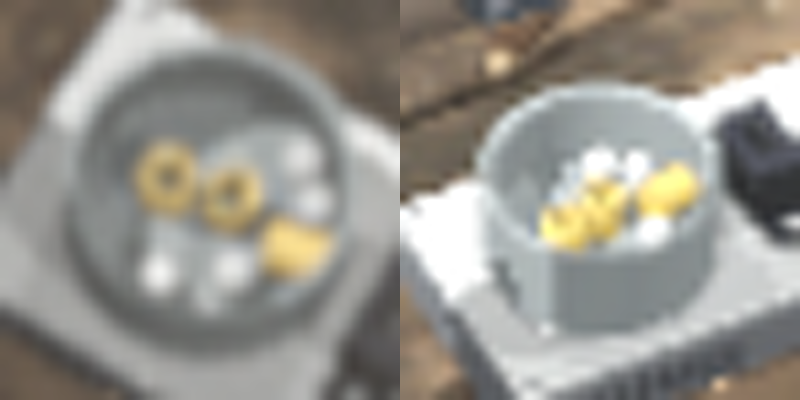

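>>> {"method": "arm_command", "body": {
  "targets": [
    [[0, 0, 0], [0, 4, -30], 1],
    [[0, 0, 0], [0, 0, -40], 1],
    [[0, 0, 0], [0, 0, -40], 1],
    [[0, 0, 0], [0, 0, -30], 1],
    [[0, 0, 0], [0, 0, -18], 1],
    [[0, 0, 0], [0, 0, -8], 1],
    [[0, 0, 0], [0, 0, 0], 1],
    [[0, 0, 0], [0, 0, 0], 1]
  ]
}}

```text
t: 28.1
eef_pos: [0.4415, 0.3334, 0.2621]
ee_rot: [3.139, 0.002, -1.454]
force: [-0.4, -0.5, -1.1]
width: 0.0124
```

```bash
python3 bk.py
```

```text
t 28.1 tcp [0.4415 0.3334 0.2621] tilt deg 0.2 xaxis [ 0.993  0.117 -0.003] yz 0.002 grip [0.4411 0.3337 0.1031] lip [0.3793 0.3266 0.0322] rel bowl [-0.138   0.2694 -0.0728]
floor corner z 0.0051 q [ 1.    0.3  -0.44 -0.   -0.83 -0.88] F [-0.4 -0.5 -1.1] w 0.012397063856018992
```

>>> {"method": "arm_command", "body": {
  "targets": [
    [[0, 0, 0], [0, 0, -2], 1],
    [[0, 0, 0], [0, 0, -2], 1],
    [[0, 0, 0], [0, 0, -1.5], 1],
    [[0, 0, 0], [0, 0, 0], 1],
    [[0, 0, 0], [0, 0, 0], 1]
  ],
  "squeeze": 30
}}

```text
t: 28.6
eef_pos: [0.4412, 0.3332, 0.256]
ee_rot: [3.138, 0.002, -1.454]
force: [-0.8, 0.5, 0.7]
width: 0.0131
```

```bash
python3 bk.py
```

```text
t 28.6 tcp [0.4412 0.3332 0.256 ] tilt deg 0.2 xaxis [ 0.993  0.117 -0.003] yz 0.002 grip [0.4407 0.3334 0.097 ] lip [0.3789 0.3263 0.0262] rel bowl [-0.1384  0.2691 -0.0788]
floor corner z -0.0009 q [ 1.    0.3  -0.45 -0.01 -0.82 -0.88] F [-0.8  0.5  0.7] w 0.013068160590676513
```

Contact made (force +0.7). Open and rise.

>>> {"method": "arm_command", "body": {
  "targets": [
    [[0, 0, 0], [0, 0, 0], 0.6],
    [[0, 0, 0], [0, 0, 0], 0.4],
    [[0, 0, 0], [0, 0, 0], 0.3],
    [[0, 0, 0], [0, 0, 0], 0.3],
    [[0, 0, 0], [0, 0, 15], 0.3],
    [[0, 0, 0], [0, 0, 35], 0.2],
    [[0, 0, 0], [0, 0, 45], 0.1],
    [[0, 0, 0], [0, 0, 30], 0]
  ]
}}

```text
t: 29.4
eef_pos: [0.4414, 0.3331, 0.3836]
ee_rot: [3.14, 0.003, -1.454]
force: [0.0, 1.0, 0.4]
width: 0.071
```

>>> {"method": "arm_command", "body": {
  "targets": [
    [[0, 0, 0], [15, -40, 0], 0],
    [[0, 0, 0], [16, -45, 0], 0],
    [[0, 0, 0], [10, -45, 0], 0],
    [[0, 0, 0], [5, -45, 0], 0],
    [[0, 0, 0], [0, -45, 0], 0],
    [[0, 0, 0], [0, -45, 0], 0],
    [[0, 0, 0], [0, -45, 0], 0],
    [[0, 0, 0], [0, -45, 0], 0]
  ]
}}

```text
t: 30.2
eef_pos: [0.4867, -0.0238, 0.3809]
ee_rot: [3.138, 0.002, -1.454]
force: [0.7, -0.4, -0.0]
width: 0.0877
```

```bash
python3 look.py t13 160 330 130 250 4 scene top
python3 - <<'E'
from meas import *
z=np.load('t13.npz');c=camera_params('top');P=cloud(c,z['d'])
print('bh',rect(P,.092,.13,(.36,.55,.25,.42)))
E
```

```text
[375.  189.5] [ 5  6 16] [ 0.7491 -0.3576] [ 0.7491 -0.3576]
[394.5 272.5] [ 4  6 22] [ 0.4361 -0.5472] [ 0.4361 -0.5472]
bowl [0.51717086 0.05675473] capH (((470.03857421875, -343.7629699707031), (84.37564849853516, 15.670863151550293), 75.22395324707031), array([ 0.4680073 , -0.34294277,  0.09859744]))
[ 0.4864 -0.026   0.3806]
bh (((441.08074951171875, 338.2451171875), (15.837057113647461, 64.29318237304688), 9.58233642578125), array([0.44156035, 0.33417573, 0.10898635]), 47)
```

View pics/t13t.png

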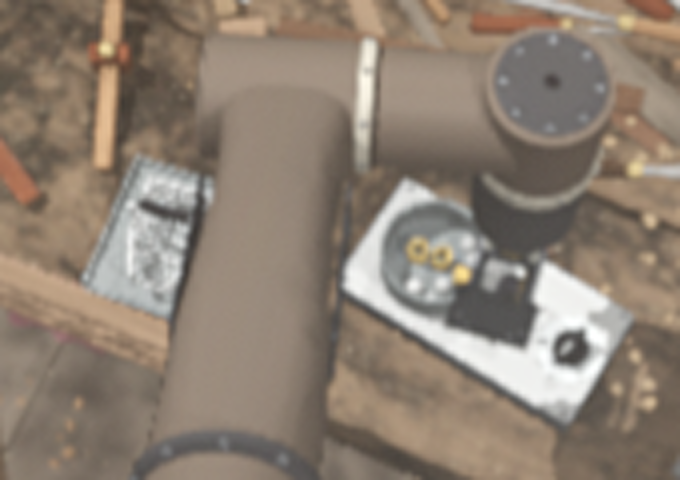

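View pics/t13s.png

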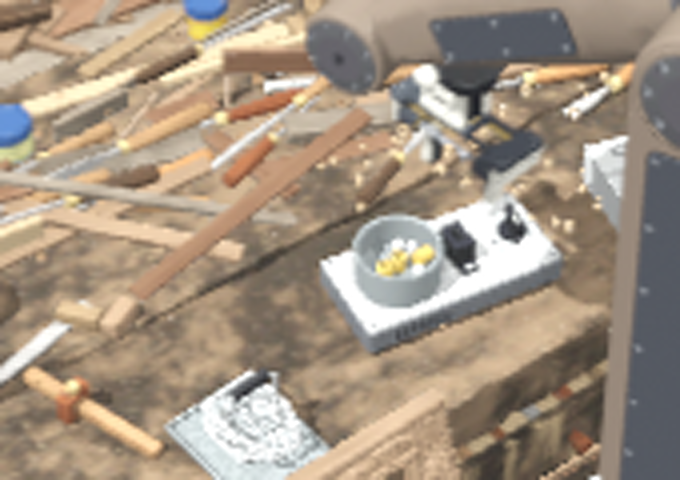

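>>> {"method": "arm_command", "body": {
  "targets": [
    [[0, 0, -0.08], [-2, -40, 0], 0],
    [[0, 0, -0.1], [-3, -46, 0], 0],
    [[0, 0, -0.1], [-3, -46, 0], 0],
    [[0, 0, -0.1], [-3, -46, 0], 0],
    [[0, 0, 0], [-3, -46, 0], 0],
    [[0, 0, 0], [-3, -46, 0], 0],
    [[0, 0, 0], [0, -44, 0], 0],
    [[0, 0, 0], [0, 0, 0], 0]
  ]
}}

```text
t: 31.1
eef_pos: [0.4699, -0.3399, 0.3798]
ee_rot: [3.137, 0.001, -1.838]
force: [0.5, 0.1, -0.4]
width: 0.0877
```

Run:
```python
from meas import *
s=get_state();print(s['t'],s['eef_pos'],s['ee_rot'])
c=camera_params('top');H=[];I=[]
D=[]
for i in range(6):
    im,d=grab_frame('top');D.append(np.where(d>0,d,np.nan));I.append(im)
d=np.nanmedian(D,0);d[np.isnan(d)]=0;im=np.mean(I,0).round().astype(np.uint8);np.savez('t14.npz',im=im,d=d)
P=cloud(c,d);save('t14',im[190:300,290:430],5)
print(rect(P,.082,.12,(.36,.66,-.5,-.22)),rect(P,.05,.075,(.36,.66,-.5,-.22)))
```

```text
31.1 [ 0.4698948  -0.33987512  0.37983675] [ 3.13689078e+00  6.94411537e-04 -1.83812488e+00]Traceback (most recent call last):
  File "<stdin>", line 9, in <module>
  File "meas.py", line 14, in rect
    i=1+np.argmax(s[1:,4]); X=P[l==i]
        ~~~~~~~~~^^^^^^^^^
    return _wrapfunc(a, 'argmax', axis=axis, out=out, **kwds)
    return bound(*args, **kwds)
ValueError: attempt to get argmax of an empty sequence
```

View pics/t14.png

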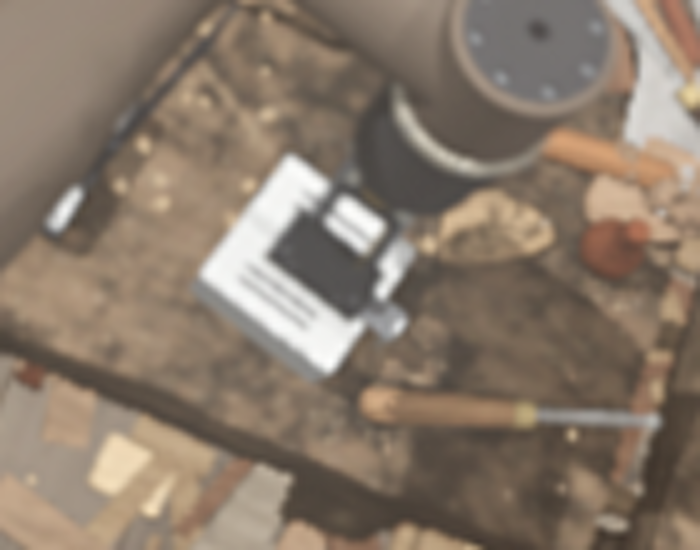

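>>> {"method": "arm_command", "body": {
  "targets": [
    [[0, 0, 0], [-1, -3.5, -30], 0],
    [[0, 0, 0], [0, 0, -40], 0.1],
    [[0, 0, 0], [0, 0, -30], 0.3],
    [[0, 0, 0], [0, 0, -20], 0.4],
    [[0, 0, 0], [0, 0, -8], 0.5],
    [[0, 0, 0], [0, 0, 0], 0.6]
  ],
  "squeeze": 10
}}

```text
t: 32.0
eef_pos: [0.4693, -0.3387, 0.2521]
ee_rot: [3.136, 0.002, -1.833]
force: [0.3, -0.4, 1.1]
width: 0.0527
```

```bash
python3 look.py t15 290 430 190 300 5 scene; python3 -c "
from h import *
print(get_state()['force'],get_state()['eef_pos'],get_state()['width'])
im,d=grab_frame('scene');save('t15x',im[100:230,280:380],6)"
```

```text
[ 0.4697 -0.339   0.2532]
[0.38540231 0.47401096 0.76263448] [ 0.46969154 -0.33900332  0.25316827] 0.04927164318663578
```

View pics/t15x.png

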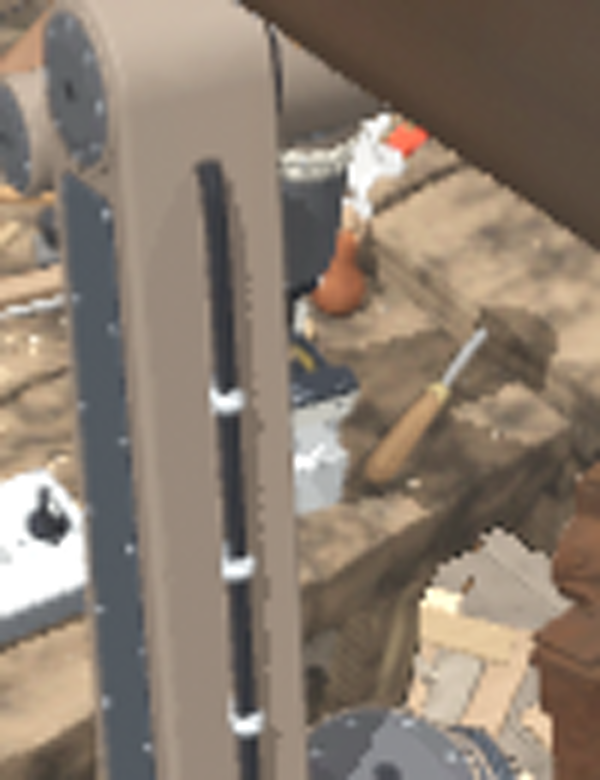

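>>> {"method": "arm_command", "body": {
  "targets": [
    [[0, 0, 0], [-1, -4, -2], 0.6],
    [[0, 0, 0], [0, 0, 0], 1],
    [[0, 0, 0], [0, 0, 0], 1],
    [[0, 0, 0], [0, 0, 0], 1],
    [[0, 0, 0], [0, 0, 0], 1],
    [[0, 0, 0], [0, 0, 0], 1],
    [[0, 0, 0], [0, 0, 0], 1]
  ]
}}

```text
t: 32.8
eef_pos: [0.4679, -0.3435, 0.2508]
ee_rot: [3.137, 0.001, -1.834]
force: [-2.6, -0.6, 4.2]
width: 0.0132
```

>>> {"method": "arm_command", "body": {
  "targets": [
    [[0, 0, 0], [0, 0, 0], 1],
    [[0, 0, 0], [0, 0, 0], 1],
    [[0, 0, 0], [0, 0, 0], 1]
  ],
  "squeeze": 50
}}

```text
t: 33.1
eef_pos: [0.4679, -0.3435, 0.2508]
ee_rot: [3.137, 0.001, -1.834]
force: [-2.7, 0.6, 4.9]
width: 0.0126
```

>>> {"method": "arm_command", "body": {
  "targets": [
    [[0, 0, 0], [0, 0, 5], 1],
    [[0, 0, 0], [0, 0, 15], 1],
    [[0, 0, 0], [0, 0, 30], 1],
    [[0, 0, 0], [0, 0, 35], 1],
    [[0, 0, 0], [0, 0, 35], 1],
    [[0, 0, 0], [0, 0, 20], 1],
    [[0, 0, 0], [0, 0, 0], 1]
  ]
}}

```text
t: 33.8
eef_pos: [0.4689, -0.3437, 0.3938]
ee_rot: [-3.139, 0.001, -1.834]
force: [0.3, -0.8, -2.5]
width: 0.013
```

```bash
python3 look.py t16 290 430 190 300 5 top|tail -1; python3 -c "
from h import *
print(get_state()['force'],get_state()['moment'],get_state()['ee_rot'],get_state()['width'])"
```

```text
[394.6 272.8] [ 4  6 20] [ 0.4352 -0.5478] [ 0.4369 -0.5492]
[ 0.35706429 -0.38215176 -3.77294152] [ 0.1562165  -0.04739067  0.01621672] [ 3.14055029e+00  1.81648247e-03 -1.83417788e+00] 0.012431863776545135Traceback (most recent call last):
  File "look.py", line 8, in <module>
    print('bowl',bowl(P)[0],'capH',rect(P,.082,.12,(.36,.66,-.5,-.22))[:2] )
                                   ~~~~^^^^^^^^^^^^^^^^^^^^^^^^^^^^^^^
  File "meas.py", line 14, in rect
    i=1+np.argmax(s[1:,4]); X=P[l==i]
        ~~~~~~~~~^^^^^^^^^
    return _wrapfunc(a, 'argmax', axis=axis, out=out, **kwds)
    return bound(*args, **kwds)
ValueError: attempt to get argmax of an empty sequence
```

>>> {"method": "arm_command", "body": {
  "targets": [
    [[0, 0, 0], [3, 25, 0], 1],
    [[0, 0, 0.03], [5, 40, 0], 1],
    [[0, 0, 0.04], [5, 42, 0], 1],
    [[0, 0, 0.039], [5, 42, 0], 1],
    [[0, 0, 0], [5, 42, 0], 1],
    [[0, 0, 0], [5, 42, 0], 1],
    [[0, 0, 0], [5, 42, 0], 1],
    [[0, 0, 0], [5, 42, 0], 1]
  ]
}}

```text
t: 34.65
eef_pos: [0.5055, -0.0247, 0.3887]
ee_rot: [3.135, 0.001, -1.725]
force: [1.3, 0.3, -2.6]
width: 0.0125
```

>>> {"method": "arm_command", "body": {
  "targets": [
    [[0, 0, 0], [5, 42, 0], 1],
    [[0, 0, 0], [3, 22, 0], 1],
    [[0, 0, 0], [1, 6, 0], 1],
    [[0, 0, 0], [0, 0, 0], 1],
    [[0, 0, 0], [0, 0, 0], 1]
  ]
}}

```text
t: 35.15
eef_pos: [0.5148, 0.0429, 0.3895]
ee_rot: [3.136, 0.0, -1.725]
force: [0.1, -0.0, -3.9]
width: 0.0127
```

Run:
```python
from meas import *
for n in('top','scene'):
    im,d=grab_frame(n);np.savez('t17'+n+'.npz',im=im,d=d)
    b=proj([.51,.0,.15],camera_params(n))[0].astype(int)
    save('t17'+n,im[b[1]-60:b[1]+60,b[0]-70:b[0]+70],5)
    if n=='top': print(b)
s=get_state();print(s['t'],s['eef_pos'],s['ee_rot'],s['force'],s['width'])
```

```text
[280 195]
35.25 [0.51489724 0.04251839 0.39010816] [ 3.13698886e+00  1.03561274e-03 -1.72639207e+00] [ 0.22671337 -0.35146751 -2.82183353] 0.012503514465590712
```

View pics/t17top.png

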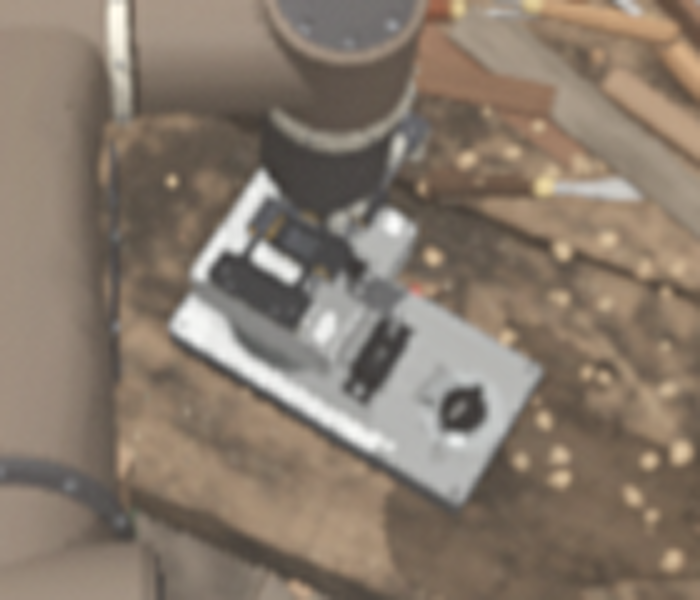

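View pics/t17scene.png

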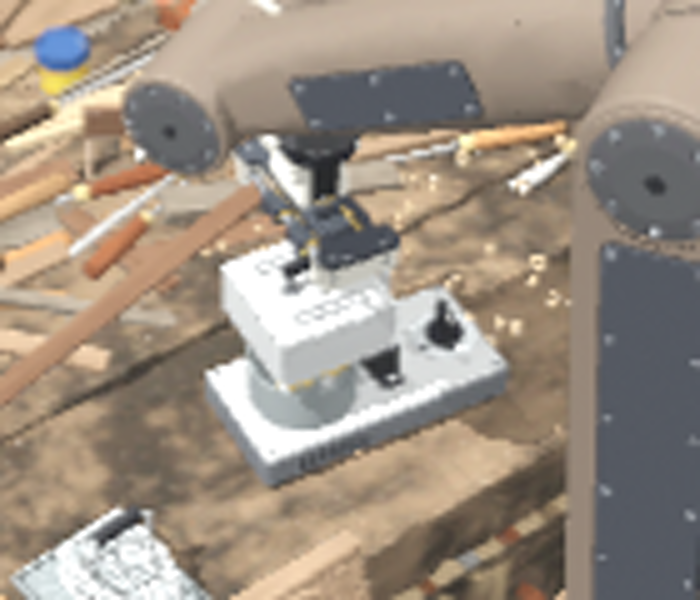

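Run:
```python
from meas import *
D=[]
for i in range(6):
    im,d=grab_frame('top');D.append(np.where(d>0,d,np.nan))
d=np.nanmedian(D,0);d[np.isnan(d)]=0
c=camera_params('top');P=cloud(c,d)
ya=-.154;B=np.array([.5173,.0572])
x=np.array([np.cos(ya),np.sin(ya)]);y=np.array([-x[1],x[0]])
m=(P[...,2]>.19)&(P[...,2]<.213)&(np.hypot(P[...,0]-B[0],P[...,1]-B[1])<.12)
Q=P[m];u=(Q[:,:2]-B)@x*1000;v=(Q[:,:2]-B)@y*1000
print(len(Q),'z',np.median(Q[:,2]))
for a in range(-95,70,6):
    k=(v>=a)&(v<a+6)
    if k.sum()>1: print(a,k.sum(),np.sort(u[k])[[0,-1]].round(1),Q[k,2].mean().round(3))
print('u by',)
for a in range(-72,72,8):
    k=(u>=a)&(u<a+8)
    if k.sum()>1: print(a,k.sum(),np.sort(v[k])[[0,-1]].round(1))
s=get_state();print(s['eef_pos'],(s['eef_pos'][:2]-B)@x*1000,(s['eef_pos'][:2]-B)@y*1000)
```

```text
418 z 0.20213661072433609
-95 12 [-11.  15.] 0.205
-89 9 [-10.4  12.5] 0.205
-83 10 [-7.9 14.2] 0.204
-77 9 [-9.6 14.8] 0.204
-71 54 [-61.6  63.3] 0.202
-65 48 [-61.4  66. ] 0.203
-59 43 [-60.8  64.4] 0.202
-53 44 [-61.   65.8] 0.202
-47 42 [-61.4  65. ] 0.202
-41 19 [-50.3  41. ] 0.201
-35 7 [-61.7  36.6] 0.201
-23 3 [-61.6  30.6] 0.201
-17 3 [-62.1 -19.5] 0.195
-11 4 [-24.1 -16.5] 0.202
-5 4 [-22.9 -14.9] 0.202
1 6 [-62.  -16.2] 0.199
7 6 [-61.2 -14.4] 0.201
13 6 [-23.4 -12.2] 0.201
19 6 [-61.9 -11.5] 0.201
31 2 [-60.6  27.1] 0.198
37 7 [-25.2  30. ] 0.202
43 20 [-61.7  32.3] 0.201
49 37 [-62.2  35.9] 0.202
55 15 [-58.3  36.4] 0.201
u by
-64 34 [-70.   55.5]
-56 20 [-70.7  56.8]
-48 22 [-70.   55.8]
-40 22 [-70.4  56.8]
-32 29 [-69.9  55.7]
-24 51 [-70.2  56.8]
-16 37 [-92.6  56.3]
-8 36 [-94.9  57.1]
0 28 [-94.7  56.2]
8 23 [-93.8  58.3]
16 17 [-70.5  55.3]
24 26 [-70.3  56.4]
32 21 [-69.7  55.2]
40 19 [-70.8 -35.5]
48 14 [-69.8 -41.3]
56 15 [-70.2 -43. ]
64 4 [-61.3 -43.5]
[0.5150994  0.04304633 0.39069181] -0.003493276488315705 -14.323721745300732
```

>>> {"method": "arm_command", "body": {
  "targets": [
    [[0.004, 0, 0], [-0.6, 5.7, -10], 1],
    [[0, 0, 0], [0, 0, -12], 1],
    [[0, 0, 0], [0, 0, -6], 1],
    [[0, 0, 0], [0, 0, 0], 1],
    [[0, 0, 0], [0, 0, 0], 1]
  ]
}}

```text
t: 36.05
eef_pos: [0.5146, 0.0493, 0.3623]
ee_rot: [3.137, 0.005, -1.725]
force: [-0.2, -0.3, -2.6]
width: 0.0126
```

```bash
cat > capm.py <<'E'
from meas import *
D=[]
for i in range(6):
    im,d=grab_frame('top');D.append(np.where(d>0,d,np.nan))
d=np.nanmedian(D,0);d[np.isnan(d)]=0;np.savez('capm.npz',im=im,d=d)
c=camera_params('top');P=cloud(c,d);s=get_state()
zt=s['eef_pos'][2]-.2508+.0625
ya=-.154;B=np.array([.5173,.0572])
x=np.array([np.cos(ya),np.sin(ya)]);y=np.array([-x[1],x[0]])
m=(P[...,2]>zt-.01)&(P[...,2]<zt+.012)&(np.hypot(P[...,0]-B[0],P[...,1]-B[1])<.12)
Q=P[m];u=(Q[:,:2]-B)@x*1000;v=(Q[:,:2]-B)@y*1000
k=(np.abs(u)>20)&(np.abs(u)<55)
lo=[v[k&(u>a)&(u<=a+6)].min() for a in list(range(-54,-24,6))+list(range(24,54,6)) if (k&(u>a)&(u<=a+6)).any()]
hi=[v[k&(u>a)&(u<=a+6)].max() for a in list(range(-54,-24,6))+list(range(24,36,6))if (k&(u>a)&(u<=a+6)).any()]
print('v lo',np.round(lo,1),'hi',np.round(hi,1))
ul=[u[(v>a)&(v<=a+4)].min() for a in range(-66,-46,4)];uh=[u[(v>a)&(v<=a+4)].max() for a in range(-66,-46,4)]
print('u lo',np.round(ul,1),'hi',np.round(uh,1))
t=(np.abs(u)<18)&(v<-74);print('tongue v min',np.sort(v[t])[:6].round(1),'u',u[t].min().round(1),u[t].max().round(1))
print('median centre u',(np.median(ul)+np.median(uh))/2,'v',(np.median(lo)+np.median(hi))/2,'z',np.median(Q[:,2]),zt)
print(s['t'],s['eef_pos'],s['ee_rot'],s['force'],'tcp uv',(s['eef_pos'][:2]-B)@x*1000,(s['eef_pos'][:2]-B)@y*1000, 'bowl',bowl(P)[0])
E
python3 capm.py
```

```text
v lo [-60.8 -63.2 -63.3 -63.5 -63.5 -62.9 -60.3 -63.  -63.  -62.1] hi [60.3 62.3 64.9 63.8 61.9 64.1 60.1]
u lo [-61.7 -61.4 -62.2 -63.2 -60.7] hi [59.5 63.5 64.3 63.2 65.2]
tongue v min [-87.7 -87.5 -87.4 -86.3 -86.1 -85.2] u -12.9 13.4
median centre u 0.8793207714110203 v -0.35768336058641026 z 0.17444934393498102 0.1746080057286452
36.35 [0.51460382 0.04921533 0.36290801] [ 3.13772507  0.00575015 -1.72515469] [-0.72894156 -0.36205782 -3.27650902] tcp uv -1.4394886199443833 -8.303750859682387 bowl [0.49041711 0.0439311 ]
```

>>> {"method": "arm_command", "body": {
  "targets": [
    [[0.003, -0.003, 0], [0, -1, -8], 1],
    [[0, 0, 0], [0, 0, -8], 1],
    [[0, 0, 0], [0, 0, -8], 1],
    [[0, 0, 0], [0, 0, -4], 1],
    [[0, 0, 0], [0, 0, 0], 1],
    [[0, 0, 0], [0, 0, 0], 1]
  ]
}}

```text
t: 36.95
eef_pos: [0.5147, 0.0483, 0.3345]
ee_rot: [3.14, 0.009, -1.725]
force: [0.2, -0.2, -2.8]
width: 0.0126
```

```bash
python3 capm.py
python3 - <<'E'
from meas import *
im,d=grab_frame('scene');save('t18s',im[150:230,215:330],6)
z=np.load('capm.npz');save('t18t',z['im'][160:250,240:330],6)
E
```

```text
v lo [-63.5 -63.4 -63.4 -62.1 -63.1 -62.4 -64.  -63.1 -60.2 -63.3] hi [62.2 63.7 62.8 63.8 63.1 62.5 61.9]
u lo [-59.8 -61.2 -62.  -61.9 -61.9] hi [64.4 64.5 61.7 66.1 63.4]
tongue v min [-88.2 -87.6 -87.4 -86.4 -86.  -85.1] u -11.5 15.8
median centre u 1.2599789023805066 v -0.22364755528497327 z 0.14665636433906792 0.1465229595372044
37.25 [0.5145711  0.04824463 0.33482296] [ 3.1400605   0.00910081 -1.72504966] [ 0.08971109 -0.96264369 -2.09051061] tcp uv -1.3229186643125586 -9.26797501012407 bowl [0.49990362 0.04963864]
```

View pics/t18s.png

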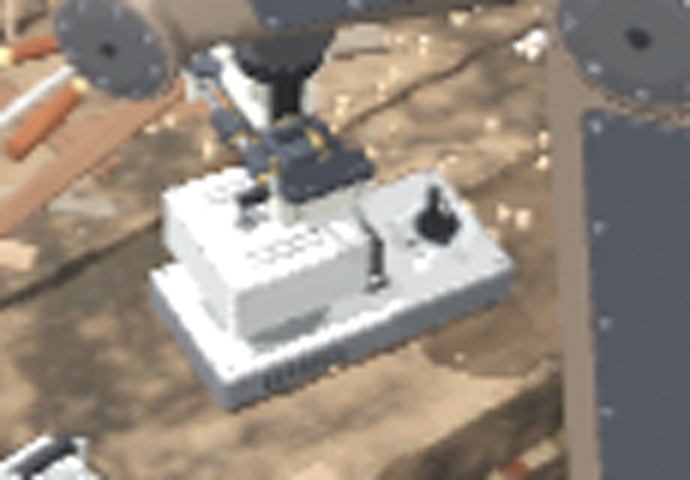

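View pics/t18t.png

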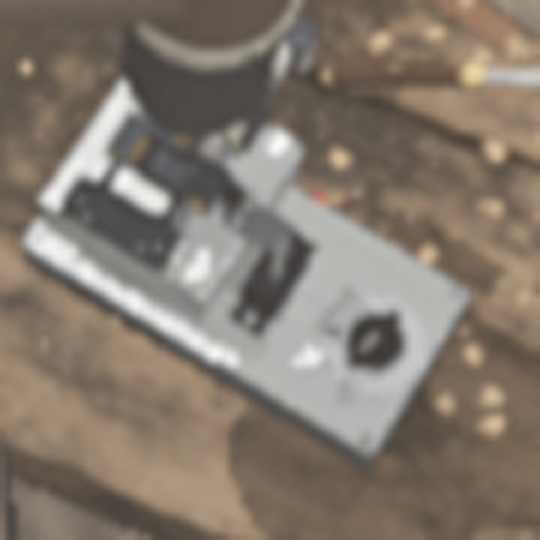

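>>> {"method": "arm_command", "body": {
  "targets": [
    [[-0.009, 0.0014, 0], [0, 0, -2], 1],
    [[0, 0, 0], [0, 0, -2], 1],
    [[0, 0, 0], [0, 0, -2], 1],
    [[0, 0, 0], [0, 0, -2], 1],
    [[0, 0, 0], [0, 0, 0], 1]
  ]
}}

```text
t: 37.8
eef_pos: [0.5144, 0.0482, 0.3262]
ee_rot: [3.139, -0.001, -1.725]
force: [-0.2, 0.6, -2.4]
width: 0.0126
```

>>> {"method": "arm_command", "body": {
  "targets": [
    [[0, 0, 0], [0, 0, -2], 1],
    [[0, 0, 0], [0, 0, -2], 1],
    [[0, 0, 0], [0, 0, -2], 1],
    [[0, 0, 0], [0, 0, -2], 1],
    [[0, 0, 0], [0, 0, 0], 1]
  ]
}}

```text
t: 38.3
eef_pos: [0.5144, 0.0482, 0.3182]
ee_rot: [3.139, -0.001, -1.725]
force: [-0.7, 0.0, -2.7]
width: 0.0125
```

>>> {"method": "arm_command", "body": {
  "targets": [
    [[0, 0, 0], [0, 0, -3], 1],
    [[0, 0, 0], [0, 0, -3], 1],
    [[0, 0, 0], [0, 0, -3], 1],
    [[0, 0, 0], [0, 0, -3], 1],
    [[0, 0, 0], [0, 0, 0], 1]
  ]
}}

```text
t: 38.8
eef_pos: [0.5144, 0.0482, 0.3061]
ee_rot: [3.139, -0.001, -1.725]
force: [-0.1, 0.2, -1.6]
width: 0.0126
```

>>> {"method": "arm_command", "body": {
  "targets": [
    [[0, 0, 0], [0, 0, -2], 1],
    [[0, 0, 0], [0, 0, -2], 1],
    [[0, 0, 0], [0, 0, -1], 1],
    [[0, 0, 0], [0, 0, 0], 1]
  ]
}}

```text
t: 39.2
eef_pos: [0.5146, 0.0482, 0.3015]
ee_rot: [3.14, -0.0, -1.725]
force: [-0.1, -1.0, -2.3]
width: 0.0124
```

>>> {"method": "arm_command", "body": {
  "targets": [
    [[0, 0, 0], [0, 0, -1], 1],
    [[0, 0, 0], [0, 0, -1], 1],
    [[0, 0, 0], [0, 0, 0], 1]
  ]
}}

```text
t: 39.5
eef_pos: [0.5146, 0.0482, 0.3008]
ee_rot: [3.141, -0.0, -1.725]
force: [-4.1, -0.6, 8.5]
width: 0.0124
```

>>> {"method": "arm_command", "body": {
  "targets": [
    [[0, 0, 0], [0, 0, 0.5], 1],
    [[0, 0, 0], [0, 0, 0], 0.7],
    [[0, 0, 0], [0, 0, 0], 0.5],
    [[0, 0, 0], [0, 0, 0], 0.3],
    [[0, 0, 0], [0, 0, 0], 0.3],
    [[0, 0, 0], [0, 0, 10], 0.3],
    [[0, 0, 0], [0, 0, 25], 0.3],
    [[0, 0, 0], [0, 0, 40], 0.3]
  ],
  "squeeze": 10
}}

```text
t: 40.3
eef_pos: [0.5139, 0.048, 0.3746]
ee_rot: [3.136, -0.002, -1.725]
force: [1.3, 0.6, 0.8]
width: 0.06
```

>>> {"method": "arm_command", "body": {
  "targets": [
    [[0, 0, 0.1], [0, -10, 10], 0.3],
    [[0, 0, 0.12], [0, -25, 0], 0.3],
    [[0, 0, 0.12], [0, -35, 0], 0.3],
    [[0, 0, 0.12], [0, -35, 0], 0.3],
    [[0, 0, 0.12], [0, -35, 0], 0.3],
    [[0, 0, 0.12], [-5, -30, 0], 0.3],
    [[0, 0, 0.12], [-5, -30, 0], 0.3],
    [[0, 0, 0.12], [-5, -30, 0], 0.3]
  ]
}}

```text
t: 41.1
eef_pos: [0.4992, -0.1831, 0.3859]
ee_rot: [3.14, -0.001, -0.78]
force: [0.9, 0.1, 0.6]
width: 0.061
```

Run:
```python
from meas import *
c=camera_params('top');D=[]
for i in range(6):
    im,d=grab_frame('top');D.append(np.where(d>0,d,np.nan))
d=np.nanmedian(D,0);d[np.isnan(d)]=0;P=cloud(c,d)
save('t19t',im[150:260,230:340],5)
sc,_=grab_frame('scene');save('t19s',sc[150:230,215:330],6)
print('handle',rect(P,.132,.16,(.4,.62,-.05,.15)))
ya=-.154;B=np.array([.5173,.0572])
x=np.array([np.cos(ya),np.sin(ya)]);y=np.array([-x[1],x[0]])
m=(P[...,2]>.1)&(P[...,2]<.125)&(np.hypot(P[...,0]-B[0],P[...,1]-B[1])<.12)
Q=P[m];u=(Q[:,:2]-B)@x*1000;v=(Q[:,:2]-B)@y*1000
k=np.abs(u)>20
print('z',np.median(Q[:,2]),'u',np.percentile(u,[0,1,99,100]).round(1),'v',np.percentile(v[k],[0,1,99,100]).round(1),'tongue',np.sort(v)[:8].round(1))
A=np.c_[u,v,np.ones(len(u))];print('plane',np.linalg.lstsq(A,Q[:,2]*1000,rcond=None)[0])
print('knob',rect(P,.076,.105,(.4,.6,-.18,-.085)))
s=get_state();print(s['t'],s['eef_pos'],s['ee_rot'],s['width'])
```

```text
Traceback (most recent call last):
  File "meas.py", line 14, in rect
    i=1+np.argmax(s[1:,4]); X=P[l==i]
        ~~~~~~~~~^^^^^^^^^
ValueError: attempt to get argmax of an empty sequence
```

View pics/t19t.png

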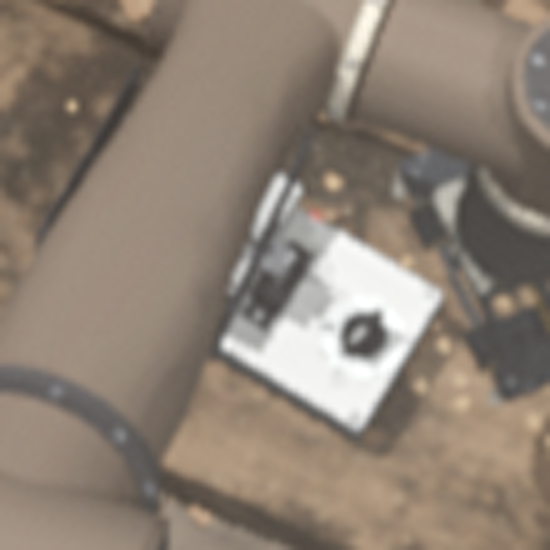

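View pics/t19s.png

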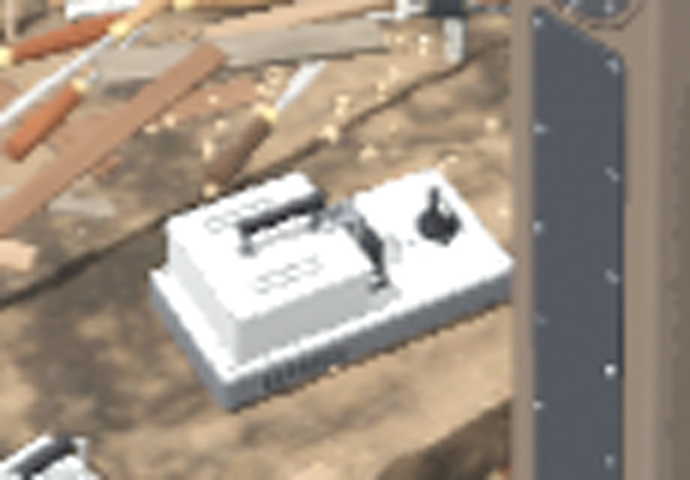

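Run:
```python
from meas import *
c=camera_params('scene');D=[]
for i in range(4):
    im,d=grab_frame('scene');D.append(np.where(d>0,d,np.nan))
d=np.nanmedian(D,0);d[np.isnan(d)]=0;P=cloud(c,d)
ya=-.154;B=np.array([.5173,.0572])
x=np.array([np.cos(ya),np.sin(ya)]);y=np.array([-x[1],x[0]])
U=(P[...,:2]-B)@x*1000;V=(P[...,:2]-B)@y*1000
m=(P[...,2]>.1)&(P[...,2]<.125)&(np.abs(U)<58)&(np.abs(V)<58)&(np.abs(U)>14)
A=np.c_[U[m],V[m],np.ones(m.sum())];print(m.sum(),'plane',np.linalg.lstsq(A,P[m][:,2]*1000,rcond=None)[0])
k=(np.abs(U)<75)&(V>-80)&(V<75)&(P[...,2]>.1)&(P[...,2]<.122);print('u',np.percentile(U[k],[1,99]),'v',np.percentile(V[k],[1,99]))
h=(np.abs(U)<20)&(np.abs(V)<70)&(P[...,2]>.134)&(P[...,2]<.16);print('handle',U[h].mean(),V[h].mean(),np.percentile(V[h],[0,100]),np.percentile(P[h][:,2],50))
dk=(V<-110)&(V>-190)&(np.abs(U)<60)&(P[...,2]<.06)&(P[...,2]>.03);print('deck z',np.median(P[dk][:,2]))
s=get_state();print(s['t'],s['eef_pos'],s['ee_rot'],s['width'],s['q'].round(2))
```

```text
236 plane [-8.57760086e-03 -3.94022677e-03  1.13803044e+02]
u [-65.00447227  64.90043298] v [-72.05856328  65.13792276]
handle -1.8635385754833338 -7.85474456063183 [-50.18548797  32.09549638] 0.1492557085148818
deck z 0.05218211266490602
41.65 [ 0.49969879 -0.18114416  0.38519333] [ 3.13975577e+00 -3.20994370e-04 -7.84328403e-01] 0.06130294699366043 [ 0.02  0.14 -0.33  0.   -1.1   0.76]<stdin>:5: RuntimeWarning: All-NaN slice encountered
```

Run:
```python
from meas import *
c=camera_params('top');I=[];D=[]
for i in range(8):
    im,d=grab_frame('top');I.append(im);D.append(np.where(d>0,d,np.nan))
im=np.mean(I,0).astype(np.uint8)
d=np.nanmedian(D,0);d[np.isnan(d)]=0;P=cloud(c,d)
k=proj([.4905,-.111,.076],c)[0];print(k)
u0,v0=int(k[0])-18,int(k[1])-18
S=14;A=cv2.resize(im[v0:v0+36,u0:u0+36],None,fx=S,fy=S,interpolation=cv2.INTER_CUBIC)
def pt(X,z=None):
    p=proj(X,c)[0];return tuple(int(round((p[i]-(u0,v0)[i]+.5)*S)) for i in(0,1))
ax=np.array([.4905,-.111])
for a,col in((171.2,(255,0,0)),(171.2-74.5,(0,255,0))):
    e=np.r_[ax+.032*np.array([np.cos(np.radians(a)),np.sin(np.radians(a))]),.06]
    cv2.circle(A,pt(e),4,col,2)
cv2.circle(A,pt([*ax,.06]),4,(0,0,255),2)
sc,_=grab_frame('scene');c2=camera_params('scene');k2=proj([.4905,-.111,.07],c2)[0].astype(int)
Bm=cv2.resize(sc[k2[1]-15:k2[1]+15,k2[0]-9:k2[0]+9],(300,504),interpolation=cv2.INTER_CUBIC)
cv2.imwrite('pics/knob.png',np.hstack([A,Bm])[:,:,::-1])
print(rect(P,.072,.105,(.4,.6,-.15,-.08)))
m=(P[...,2]>.075)&(P[...,2]<.105)&(np.hypot(P[...,0]-.49,P[...,1]+.111)<.035)
X=P[m][:,:2];e,v=np.linalg.eigh(np.cov(X.T));print(len(X),X.mean(0),np.degrees(np.arctan2(v[1,1],v[0,1])),np.sqrt(12*e))
```

```text
[302.78335002 215.97955768]
(((490.3006896972656, -110.84761047363281), (11.494275093078613, 36.96259689331055), 72.77965545654297), array([ 0.48919051, -0.11067498,  0.08732296]), 28)
28 [ 0.48919051 -0.11067498] 160.40233794268093 [0.01176384 0.0414231 ]
```

View pics/knob.png

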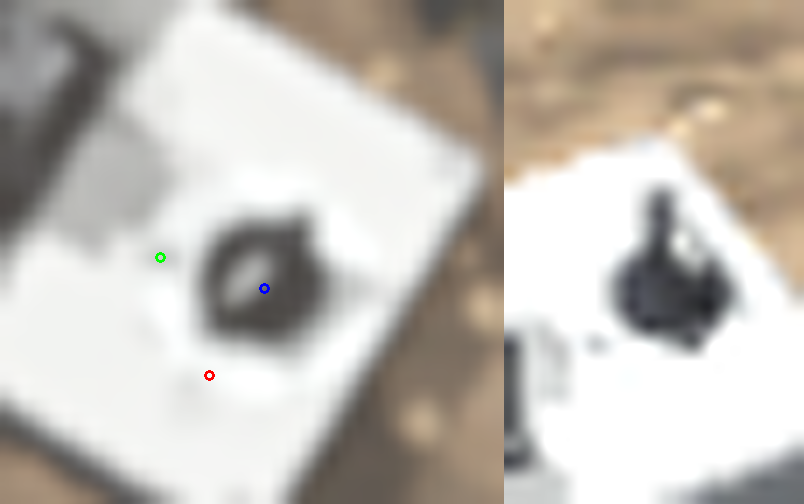

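>>> {"method": "arm_command", "body": {
  "targets": [
    [[0, 0, 0.11], [-2, 15, 0], 0.4],
    [[0, 0, 0.12], [-3, 18, 0], 0.45],
    [[0, 0, 0.12], [-3, 18, 0], 0.5],
    [[0, 0, 0.11], [-3, 19, 0], 0.5],
    [[0, 0, 0], [0, 0, -20], 0.5],
    [[0, 0, 0], [0, 0, -20], 0.5],
    [[0, 0, 0], [0, 0, 0], 0.5],
    [[0, 0, 0], [0, 0, 0], 0.5]
  ]
}}

```text
t: 42.9
eef_pos: [0.4887, -0.1119, 0.3454]
ee_rot: [3.139, 0.0, -0.325]
force: [0.4, 0.1, 0.1]
width: 0.044
```

>>> {"method": "arm_command", "body": {
  "targets": [
    [[0, 0, 0], [0, 1, -30], 0.5],
    [[0, 0, 0], [0, 0, -30], 0.5],
    [[0, 0, 0], [0, 0, -25], 0.5],
    [[0, 0, 0], [0, 0, -15], 0.5],
    [[0, 0, 0], [0, 0, 0], 0.5],
    [[0, 0, 0], [0, 0, 0], 0.5]
  ]
}}

```text
t: 43.5
eef_pos: [0.4893, -0.1109, 0.2462]
ee_rot: [3.14, -0.001, -0.325]
force: [0.1, -0.4, 0.5]
width: 0.044
```

Run:
```python
from meas import *
for n in('top','scene'):
    im,d=grab_frame(n);k=proj([.49,-.1,.1],camera_params(n))[0].astype(int)
    save('t20'+n,im[k[1]-35:k[1]+35,k[0]-40:k[0]+40],7)
s=get_state();print(s['t'],s['eef_pos'],s['ee_rot'],s['force'],s['width'])
```

```text
43.6 [ 0.48933115 -0.11078908  0.24658918] [ 3.14058465e+00 -2.55780789e-03 -3.24939445e-01] [ 0.87711308 -0.65458075  0.12345764] 0.04374711357859316
```

View pics/t20scene.png

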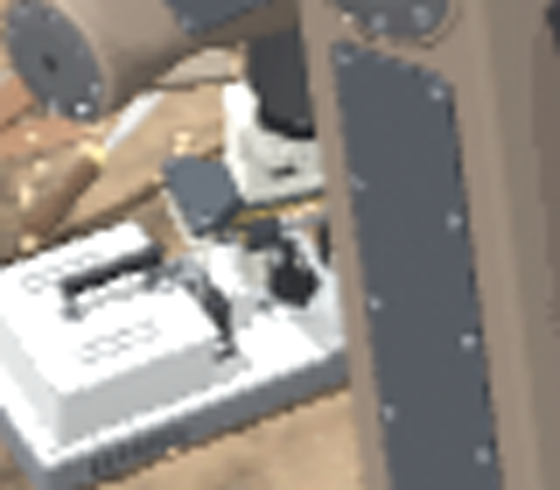

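View pics/t20top.png

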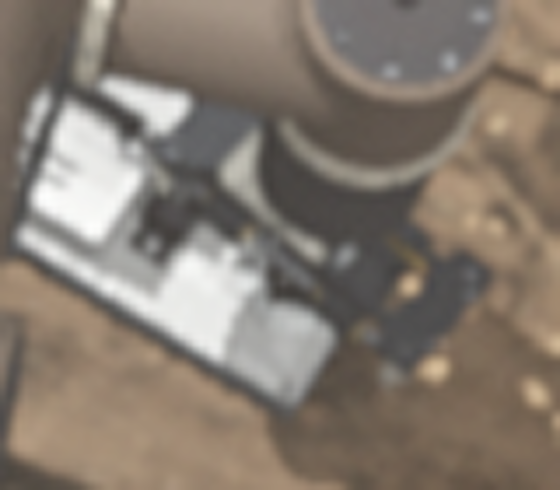

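>>> {"method": "arm_command", "body": {
  "targets": [
    [[0, 0, 0], [0, 0, -2], 1],
    [[0, 0, 0], [0, 0, 0], 1],
    [[0, 0, 0], [0, 0, 0], 1],
    [[0, 0, 0], [0, 0, 0], 1],
    [[0, 0, 0], [0, 0, 0], 1],
    [[0, 0, 0], [0, 0, 0], 1]
  ],
  "squeeze": 20
}}

```text
t: 44.2
eef_pos: [0.4885, -0.111, 0.2432]
ee_rot: [3.139, -0.0, -0.325]
force: [0.1, -2.0, 1.4]
width: 0.0116
```

```bash
python3 -c "
from h import *
s=get_state();print(s['eef_pos'],s['ee_rot'],s['force'],s['moment'],s['width'])"
```

```text
[ 0.48853857 -0.11099014  0.24323098] [ 3.13934663e+00 -2.86337516e-04 -3.25064637e-01] [ 0.12198904 -1.99042084  1.43212946] [-1.01080832  0.13865984  0.03806175] 0.011638915783203667
```

>>> {"method": "arm_command", "body": {
  "targets": [
    [[0, 0, -0.06], [0, 0, 0], 1],
    [[0, 0, -0.08], [0, 0, 0], 1],
    [[0, 0, -0.08], [0, 0, 0], 1],
    [[0, 0, -0.08], [0, 0, 0], 1],
    [[0, 0, 0], [0, 0, 0], 1]
  ]
}}

```text
t: 44.7
eef_pos: [0.4887, -0.1109, 0.2432]
ee_rot: [3.14, -0.001, -0.626]
force: [-0.7, -2.7, 2.4]
width: 0.0122
```

>>> {"method": "arm_command", "body": {
  "targets": [
    [[0, 0, -0.1], [0, 0, 0], 1],
    [[0, 0, -0.12], [0, 0, 0], 1],
    [[0, 0, -0.12], [0, 0, 0], 1],
    [[0, 0, -0.12], [0, 0, 0], 1],
    [[0, 0, -0.12], [0, 0, 0], 1],
    [[0, 0, -0.12], [0, 0, 0], 1],
    [[0, 0, -0.1], [0, 0, 0], 1],
    [[0, 0, -0.028], [0, 0, 0], 1]
  ]
}}

```text
t: 45.5
eef_pos: [0.4889, -0.1109, 0.2433]
ee_rot: [3.141, -0.001, -1.453]
force: [2.6, -3.3, 0.0]
width: 0.0118
```

>>> {"method": "arm_command", "body": {
  "targets": [
    [[0, 0, 0], [0, 0, 0], 1],
    [[0, 0, 0], [0, 0, 0], 1]
  ]
}}

```text
t: 45.7
eef_pos: [0.4889, -0.1109, 0.2433]
ee_rot: [3.141, -0.001, -1.45]
force: [3.1, -5.2, -0.5]
width: 0.0118
```

>>> {"method": "arm_command", "body": {
  "targets": [
    [[0, 0, 0], [0, 0, 0], 0.8],
    [[0, 0, 0], [0, 0, 0], 0.6],
    [[0, 0, 0], [0, 0, 0], 0.5],
    [[0, 0, 0], [0, 0, 10], 0.5],
    [[0, 0, 0], [0, 0, 25], 0.5],
    [[0, 0, 0], [0, 0, 40], 0.4],
    [[0, 0, 0], [0, 0, 45], 0.3],
    [[0, 0, 0], [10, -40, 20], 0.2]
  ]
}}

```text
t: 46.5
eef_pos: [0.4988, -0.1489, 0.3887]
ee_rot: [-3.137, -0.001, -1.448]
force: [2.0, 0.6, 0.5]
width: 0.0623
```

>>> {"method": "arm_command", "body": {
  "targets": [
    [[0, 0, 0], [15, -40, 20], 0],
    [[0, 0, 0], [20, -40, 10], 0],
    [[0, 0, 0], [20, -40, 0], 0],
    [[0, 0, 0], [20, -40, 0], 0],
    [[0, 0, 0], [20, -40, 0], 0],
    [[0, 0, 0], [0, 0, 0], 0]
  ]
}}

```text
t: 47.1
eef_pos: [0.5947, -0.3548, 0.4115]
ee_rot: [3.137, -0.0, -1.456]
force: [-0.1, -0.3, -1.0]
width: 0.0879
```

Run:
```python
from meas import *
c=camera_params('top');D=[];I=[]
for i in range(6):
    im,d=grab_frame('top');D.append(np.where(d>0,d,np.nan));I.append(im)
im=np.mean(I,0).astype(np.uint8)
d=np.nanmedian(D,0);d[np.isnan(d)]=0;P=cloud(c,d)
save('t21',im[120:280,170:380],3.8)
m=(P[...,2]>.075)&(P[...,2]<.105)&(np.hypot(P[...,0]-.49,P[...,1]+.111)<.035)
X=P[m][:,:2];e,v=np.linalg.eigh(np.cov(X.T));a=np.degrees(np.arctan2(v[1,1],v[0,1]));print(len(X),X.mean(0),a,'q',np.radians(180-8.8-(a%180)),np.sqrt(12*e))
sc,_=grab_frame('scene');save('t21s',sc[150:260,180:330],5)
s=get_state();print(s['t'],s['eef_pos'],s['force'])
```

```text
0 [nan nan] nan q nan [nan nan]
47.45 [ 0.59323585 -0.34973663  0.41411008] [ 0.4880604  -0.04149303 -0.36204239]
  avg = a.mean(axis, **keepdims_kw)
  ret = um.true_divide(
<stdin>:9: RuntimeWarning: Degrees of freedom <= 0 for slice
  c *= np.true_divide(1, fact)
  c *= np.true_divide(1, fact)
<stdin>:9: RuntimeWarning: Mean of empty slice.
```

View pics/t21.png

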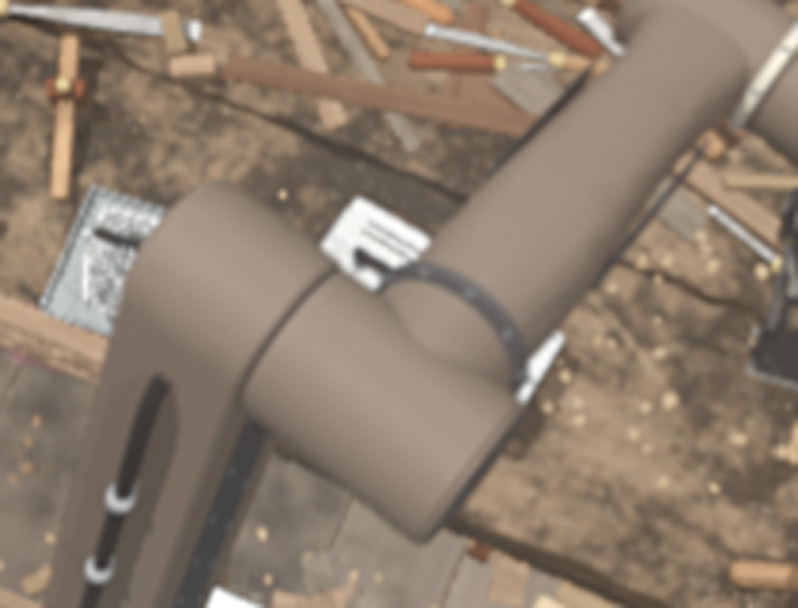

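View pics/t21s.png

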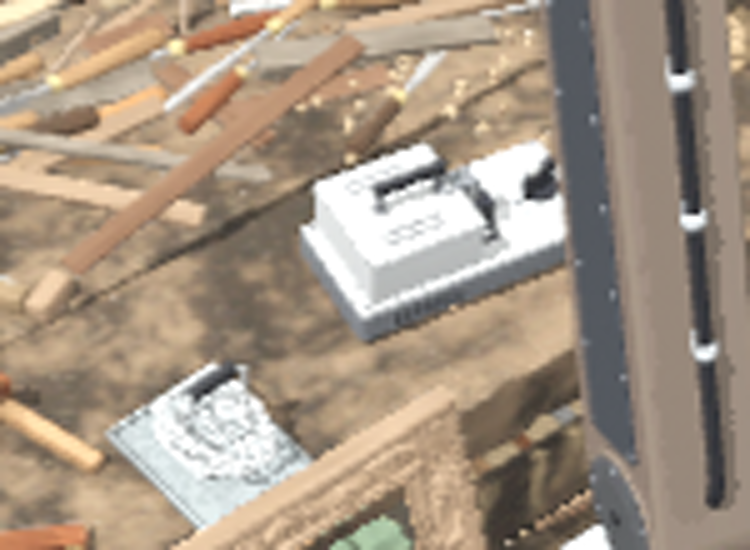

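>>> {"method": "arm_command", "body": {
  "targets": [
    [[0, 0, 0], [0, 40, 10], 0],
    [[0, 0, 0], [0, 46, 0], 0],
    [[0, 0, 0], [0, 46, 0], 0],
    [[0, 0, 0], [0, 46, 0], 0],
    [[0, 0, 0], [0, 46, 0], 0],
    [[0, 0, 0], [0, 46, 0], 0],
    [[0, 0, 0], [0, 46, 0], 0],
    [[0, 0, 0], [0, 46, 0], 0]
  ]
}}

```text
t: 48.25
eef_pos: [0.5925, 0.0136, 0.4242]
ee_rot: [3.141, 0.0, -1.452]
force: [1.1, -0.3, -0.4]
width: 0.0874
```

>>> {"method": "arm_command", "body": {
  "targets": [
    [[0, 0, 0], [0, 46, 0], 0],
    [[0, 0, 0], [0, 46, 0], 0],
    [[0, 0, 0], [0, 46, 0], 0],
    [[0, 0, 0], [0, 46, 0], 0],
    [[0, 0, 0], [0, 46, 0], 0],
    [[0, 0, 0], [0, 46, 0], 0],
    [[0, 0, 0], [0, 40, 0], 0],
    [[0, 0, 0], [0, 0, 0], 0]
  ]
}}

```text
t: 49.05
eef_pos: [0.5922, 0.3321, 0.4229]
ee_rot: [3.14, 0.0, -1.448]
force: [0.4, 0.3, -0.5]
width: 0.0874
```

```bash
cat > fin.py <<'E'
from meas import *
c=camera_params('top');D=[];I=[]
for i in range(6):
    im,d=grab_frame('top');D.append(np.where(d>0,d,np.nan));I.append(im)
im=np.mean(I,0).astype(np.uint8)
d=np.nanmedian(D,0);d[np.isnan(d)]=0;P=cloud(c,d)
save('t22',im[120:280,170:380],3.8)
k=proj([.4905,-.111,.076],c)[0].astype(int);save('t22k',im[k[1]-25:k[1]+25,k[0]-25:k[0]+25],10)
m=(P[...,2]>.075)&(P[...,2]<.105)&(np.hypot(P[...,0]-.49,P[...,1]+.111)<.035)
X=P[m][:,:2];e,v=np.linalg.eigh(np.cov(X.T));a=np.degrees(np.arctan2(v[1,1],v[0,1]));print(len(X),X.mean(0),a,'q',np.radians(180-8.8-(a%180)),np.sqrt(12*e))
print('handle',rect(P,.134,.16,(.4,.62,-.05,.15)))
print('cap',rect(P,.102,.125,(.4,.62,-.06,.16)))
try: print('bask',rect(P,.092,.13,(.36,.55,.25,.42)))
except Exception as ex: print('no basket')
sc,_=grab_frame('scene');save('t22s',sc[150:260,180:330],5)
s=get_state();print(s['t'],s['eef_pos'],s['force'])
E
python3 fin.py
```

```text
34 [ 0.49006138 -0.10968152] 96.67628617164883 q 1.300684177118756 [0.0127947  0.03956493]
handle (((516.1720581054688, 43.69862365722656), (82.69519805908203, 14.056473731994629), 81.03273010253906), array([0.51518601, 0.04327631, 0.14800684]), 76)
cap (((516.6875, 43.514339447021484), (152.72409057617188, 129.50303649902344), 80.76207733154297), array([0.51516338, 0.05250629, 0.11250503]), 898)
bask (((442.8000183105469, 331.2557373046875), (12.598722457885742, 72.1455078125), 8.162997245788574), array([0.44237997, 0.33102344, 0.10716724]), 50)
49.4 [0.59349712 0.32613799 0.42372647] [ 0.03812098 -0.41871281  0.4451738 ]
```

View pics/t22.png

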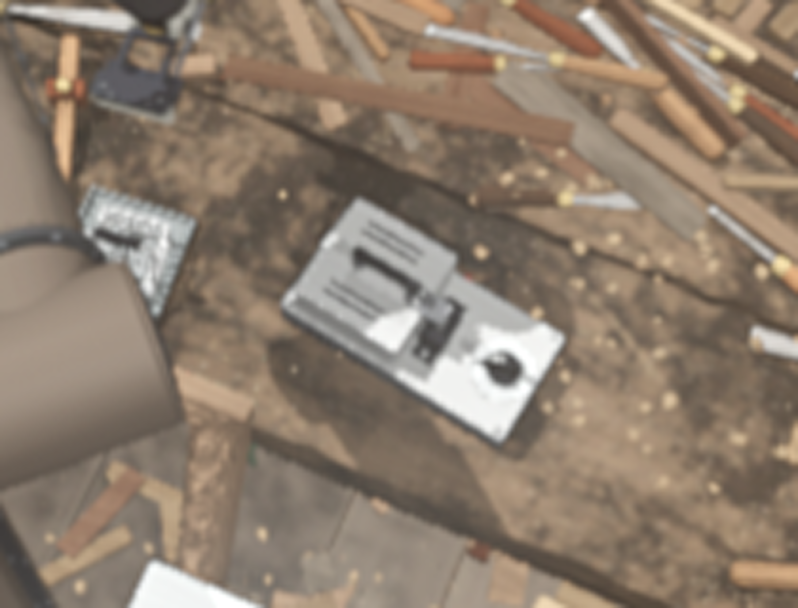

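View pics/t22k.png

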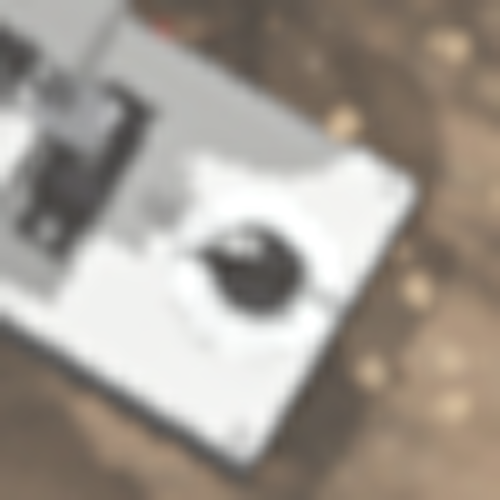

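View pics/t22s.png

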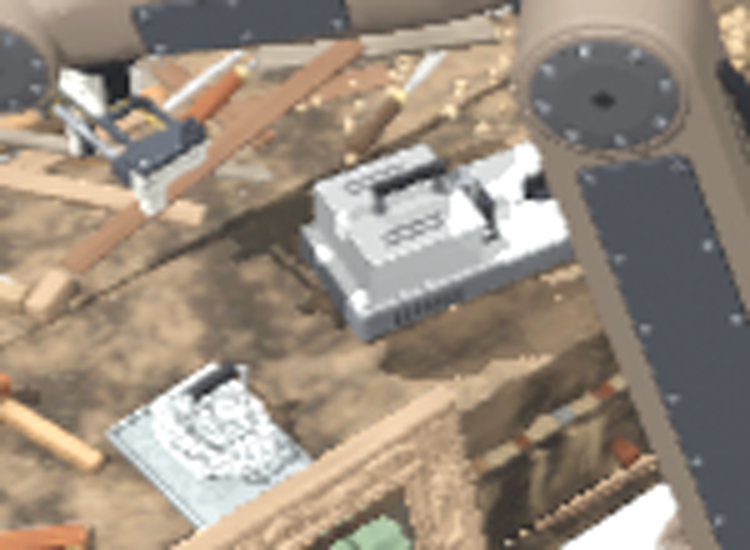

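Run:
```python
from h import *
im,d=grab_frame('top');a=cv2.resize(im[160:215,185:230],None,fx=8,fy=8,interpolation=cv2.INTER_CUBIC)
s0=np.load('topA.npz')['im'];b=cv2.resize(s0[160:215,185:230],None,fx=8,fy=8,interpolation=cv2.INTER_CUBIC)
cv2.imwrite('pics/bk2.png',np.hstack([a,b])[:,:,::-1])
```

```text
(no output)
```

View pics/bk2.png

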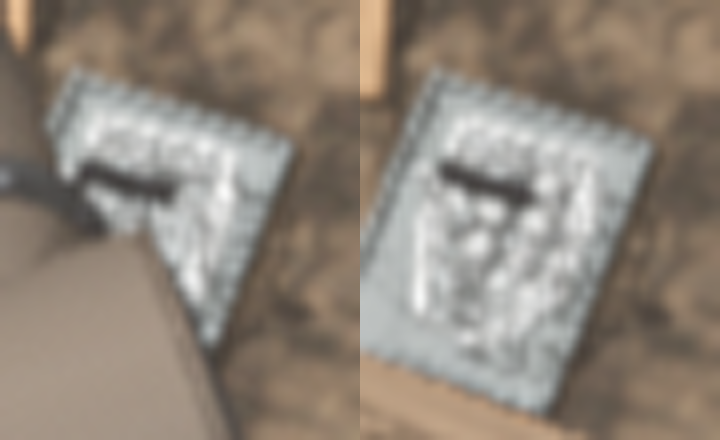

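```bash
python3 -c "
from station import *
print(get_state()['t']);print(job_done())"
```

```text
49.45
the job is handed in; nothing more can be done
None
```

I loaded the polisher, fitted the guard cover, turned the run switch to the mark, and handed the job in at t = 49.5 s of the 208 s allowed. No verdict was reported.

**What I did**
- **Ferrules:** I picked up the three brass ferrules I found and dropped them in the bowl.
- **Balls:** I tipped the basket over the bowl. The first attempt, with the spout toward the robot, hit the wrist's joint limits. I levelled the basket, turned it 75° and tipped it to 63° instead.
- **Basket, cover, switch:** The basket went back upright in the drip tray. I then lowered the cover home and turned the run switch.

**What the last checks showed**
- **Bowl:** Before the cover went on, the pictures showed 3 ferrules and 4 balls in the bowl. I saw no balls on the deck or bench.
- **Cover:** The cap top is about 62 mm above the deck and level. The cover met the deck at the expected height, so the tongue should be fully home. The plunger cannot be read directly.
- **Run switch:** The bar measured 1.30 rad, and the pointer faces the mark.
- **Basket:** The grip is within 2 mm of where it started. The basket weighed 2.15 N before I set it down, against 2.16 N for an empty one.
- **Clearance:** The arm is clear of everything. I never went near the bystanders, but I did not re-measure their positions.

**What is less certain**
- **Ball count:** A fifth ball is not strictly ruled out by the pictures. The force readings vary by about 0.6 N, more than one ball's 0.24 N. In the last top view the arm covered part of the basket, but the visible part looked empty.
- **Cover position:** While I held the cover, the camera and arm disagreed by 1–2 mm across it and 2–4 mm along the handle. I aligned it mainly by the camera, and it seated without side force until it touched the deck.

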